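Fold down the beaker rest of the drainage tester and set the beaker under the spout

TASK

Fold the tester's sprung beaker rest down: push it near its free edge past the point where the spring takes over, so that it snaps down onto its lower stop. Then gently stand the glass beaker upright on it and slide the beaker back under the spout until it sits against both wings of the fence. Force nothing - no hard pushing on the rest, no knocking of the glass - and leave the other glassware and the bottle alone.

Things in the scene. Friction and masses are not known exactly. Their poses are not given: they have to be found in the camera images.
- tester_foot (a point): Drainage tester: steel base plate (top 32 mm above bench), 44 mm column, chamber and cone behind it. Point on the column's axis at bench level; z up, -x level and straight out from the column over the rest ('out' below), y across. Spout: 10 mm pipe pointing down 85 mm out on y = 0, tip 263 mm above bench, rising back to 335 mm round the +y side of the column.
- rest (a joint): Sprung beaker rest. 0 = parked, sloping 50 degrees up and out; 0.873 = level on its lower stop. Push on the face that looks to the column and up. Two springs at its sides hold it back with about 8 N square to the plate 110 mm from the hinge, twice that half-way, less as it goes; past 0.69, 10 degrees above level, they take it down with a snap. Over 18 N of push, on its way or on its stop, bends it.
- below_hinge (a point): Bench-level point plumb below the middle of the rest's hinge line, 75 mm out; axes as tester_foot. The hinge lies 95 to 155 mm above this point, wherever the last user clamped it: not measured, to be seen or felt. Rest: steel plate 98 mm wide across, reaching 130 mm out from the hinge, 4 mm thick, its mid-plane through the hinge line.
- below_seat (a point): Bench-level point plumb below the axis of a seated beaker, 107 mm out; axes as tester_foot. Fence, behind it on the rest's clamp: two upright white PTFE wings in a V, 26 to 48 mm above the level rest; a beaker pushed in touches both and has the spout over its mouth. Over 15 N of glass against the fence counts as knocking.
- beaker_center (a point): Glass beaker, open top, the only wide-mouthed vessel: 60 mm outside, 90 mm tall, 3 mm wall, 0.11 to 0.2 kg. Point on its axis half-way up; z up. Set it down on the rest with less than 35 N, without dropping it.
- flask_center (a point): Conical flask with a white funnel, 96 mm wide, 212 mm tall; point 75 mm up its axis. Leave alone.
- wash_bottle_center (a point): White plastic bottle with cap, 62 mm wide, 155 mm tall; point 78 mm up its axis. Leave alone.
- cylinder_center (a point): Narrow measuring cylinder, foot 64 mm, 198 mm tall, behind the column on the base plate; point 90 mm up its axis. Leave alone.
There are look-alikes about, which are no part of the job. What is shaped like the part that bears beaker_center but blue, orange or red is not meant.

How it is judged (in metres and radians):
On the way, in this order (a step that is already met when the one before it is completed fails the run):
1. the rest is down on its lower stop, with the beaker not yet on it (value of joint rest above 0.84 rad and contact force between beaker and rest below 0.05 N), for 0.2 s.
2. the beaker stands upright on the folded-down rest (value of joint rest above 0.84 rad and contact force between beaker and rest above 0.5 N and angle between beaker_center's own z axis and vertical below 0.08 rad), for 0.2 s.
At the end, for the whole second after the job is handed in: Rest level on its lower stop (joint over 0.84); beaker standing free on it, upright within 3 degrees, at rest, seated against both fence wings: its axis within 5 mm sideways of below_seat (value of joint rest above 0.84 rad and contact force between beaker and rest above 0.5 N and horizontal distance between beaker_center and below_seat below 0.005 m and angle between beaker_center's own z axis and vertical below 0.05 rad and linear speed of beaker below 0.02 m/s); the robot touches nothing.
It fails at once if the rest pushed harder than 18 N (contact force between the fingers and rest above 18 N).
It fails at once if the beaker pressed or dropped on the rest with more than 35 N (contact force between beaker and rest above 35 N).
It fails at once if the beaker knocked or pressed against the fence with more than 15 N (contact force between beaker and carrier_c3 above 15 N or contact force between beaker and carrier_c5 above 15 N or contact force between beaker and carrier_c6 above 15 N).
It fails at once if the flask, the bottle or the measuring cylinder moved more than 20 mm (distance of any of flask_center, wash_bottle_center, cylinder_center from where it was at the start of the episode above 0.02 m).
It fails at once if the beaker dropped (moving faster than 0.4 m/s with no finger touching it) or tipped past 30 degrees (angle between beaker_center's own z axis and vertical above 0.52 rad or (contact force between the fingers and beaker below 0.05 N and linear speed of beaker above 0.4 m/s)).
It also fails if it takes over 72 s, if anything falls off the work surface, if the arm or the gripper's body presses on something with over 40 N, if the wrist force passes 120 N, or if a joint passes its speed limit or range.

ROBOT

A 6-joint arm with a two-finger parallel gripper is mounted at the origin on the work surface. World frame = base frame: x ahead of the robot, y to its left, z up, the work surface at z = 0. Lengths are in mm, angles in rad, forces in N, time in s.
With the tool pointing down it reaches from about 350 to 975 mm from the base axis. Payload 7.1 kg.
Tool frame: the origin (TCP) lies between the finger pads; the fingertips stand 19 mm ahead of it and the grasp point (between the pads) is the TCP; y points along the fingers, z is the direction in which the jaws open and shut, and the axes are right-handed (so a half turn about y gives the same grasp; the last joint's range is limited). The gripper opens to 88 mm and grips with 3 to 60 N. Pads are 20 mm wide; open, the fingers measure 115 mm over their backs; the gripper's body (75 mm by 178 mm) begins 61 mm behind the grasp point.
Start: joints at [-1.297, 0.423, 1.63, -0, 1.089, -0.019], TCP at [180.414, -598.377, 241.675] pointing down, gripper open.
Joint ranges: [-3, 3], [-0.9, 2.11], [0.09, 2.58], [-1.31, 4.45], [0.11, 2.69], [-2.54, 2.54]. Speed limits (rad/s): [2.39, 2.39, 3.01, 3.14, 3.14, 3.14].

INTERFACE

Orientations are given as a rotation vector (axis times angle).
In Python, from workcell import ctrl gives the robot as it stands.
- The arm moves only by the tool servo_tool, never from a script. Its argument "moves" is text: rows parted by semicolons, each of 6 numbers parted by spaces: the shift along the world's x, y, z in m, then the turn, a rotation vector about the world's x, y, z in degrees. A call has 1 to 8 rows; each row is the pose to reach, as a shift and turn from the pose commanded when the call began; what a row does not reach only later rows make up. A row lasts 1/8 s, in which the tool goes at most 62.5 mm and 10.7 degrees, less where a joint would pass 70% of its speed; a pose out of reach is approached as far as the arm can. A call with a gripper value outside its range is refused whole. "hand" is the closure in counts, from 0 (fully open) to 255 (shut), set as the call begins (left out, the last holds). The fingers move at their own pace and stop on an object; the grip force is fixed at half the most. Time passes only in rows, so rows that repeat a pose let the fingers close. It gives the time, the measured TCP pose, the force and the opening at its end, in the units of the state.
- ctrl.get_obs(): the state, without advancing time (a new reading comes with each control period).
- ctrl.get_image(name): name is "scene" or "top"; returns a dict with "pixels" (480x640x3 uint8, red, green, blue), "depth" (480x640 float32, mm along the optical axis (not along the pixel's ray), 0 where there is no reading), "vertical_fov" (degrees; the focal length in pixels is half the picture's height over the tangent of half this angle, whatever the lens; pixels are square), "cx", "cy" (the principal point, pixels), "xyz" and "attitude" of the camera in the world. Camera axes: x right, y up, looking along -z (the intrinsics and any distortion apply to the point x, -y, -z); pixel columns grow to the right and rows downward; lengths in mm; the calibration is good to about 2 mm. A picture is of the moment at which its call begins.
- ctrl.close_job(): hands the job in, once; it reports no verdict.
The state is a dict: "t": time; "qpos": joint angles; "qvel": joint speeds; "joint_torque": joint torques, N m; "ee_pos": TCP position; "orientation": TCP orientation; "ft_force": force on the tool from outside, world axes, zero at the start; "moment": the same for the moment, N m; "width": finger opening in mm.
Only numpy, scipy, OpenCV 4.12 (cv2) and the standard library are available. Lean on these libraries where they do the work, as an engineer would, in place of code of your own. Each camera call takes 0.05 s, during which the arm holds its last target.

## Working session

There is one attempt and no reset: what is moved stays moved. The work goes in short steps, Python scripts to look and compute and a tool call to move; the robot and the scene stay as the last step left them, time stands still between calls to the robot, and variables do not carry over. Pictures are saved under pics/ and viewed, and the job is handed in when it is done.

Besides the shell and the picture viewer there is one more tool, called after "Emit:" as name(argument=value, ...), one argument or row to a line, values as JSON. servo_tool: Moves the arm, as the interface text tells. Its arguments: {"type":"object","properties":{"moves":{"type":"string"},"hand":{"type":"number"}},"required":["moves"]}

```bash
ls; mkdir -p pics; cat > h.py <<'E'
import numpy as np, cv2
from scipy.spatial.transform import Rotation as R
from workcell import ctrl
def grab(n,tag):
    d=ctrl.get_image(n)
    np.savez(f'{tag}.npz',**{k:np.asarray(v) for k,v in d.items()})
    cv2.imwrite(f'pics/{tag}.png',d['pixels'][:,:,::-1]); return d
def load(tag): return dict(np.load(f'{tag}.npz'))
E
python3 - <<'E'
from h import *
print(ctrl.get_obs())
for n in('scene','top'):
    d=grab(n,n+'0'); print({k:v for k,v in d.items() if k not in('pixels','depth')})
E
```

```text
pics
{'t': 0.0, 'qpos': array([-1.29700787e+00,  4.23828124e-01,  1.63070677e+00, -7.78745211e-06,
        1.08859325e+00, -1.89720063e-02]), 'qvel': array([-1.62499467e-03, -1.36351068e-03, -5.38302023e-04,  2.34778794e-03,
       -7.71983260e-05, -6.24210801e-04]), 'joint_torque': array([-3.45324370e-04, -5.44632661e+01, -2.73669273e+01,  6.43361220e-02,
        2.27458362e-02, -1.05714953e-04]), 'ee_pos': array([ 180.26684365, -597.87746304,  240.90302845]), 'orientation': array([-0.30455228,  2.06580786, -2.06263181]), 'ft_force': array([-0.37755661, -0.06347067,  0.56810433]), 'moment': array([-0.01926733,  0.02018203,  0.0111184 ]), 'width': 87.8190842955851}
{'vertical_fov': 56.16748473502525, 'cx': 311.64580051069055, 'cy': 241.8271649071506, 'xyz': array([1308.76922078,  113.90861899,  806.23054879]), 'attitude': array([0.59448422, 0.70857794, 1.6323635 ])}
{'vertical_fov': 47.503600972443955, 'cx': 320.5466082971895, 'cy': 236.08126671847216, 'xyz': array([ 477.73374421,  -15.12728692, 1368.65471798]), 'attitude': array([ 0.08828963, -0.06310222, -1.58290366])}
```

View pics/scene0.png

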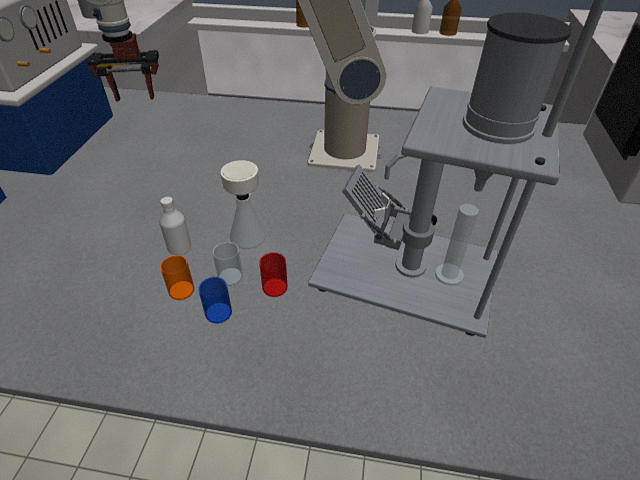

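View pics/top0.png

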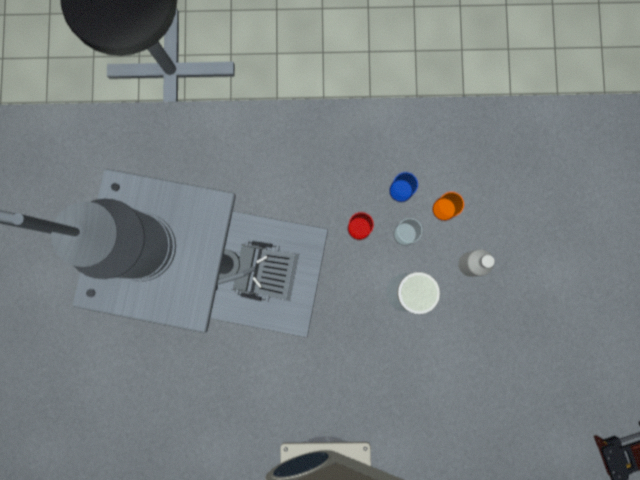

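```bash
cat >> h.py <<'E'
def cam(d):
    f=240/np.tan(np.radians(float(d['vertical_fov']))/2)
    return f,float(d['cx']),float(d['cy']),np.array(d['xyz']),R.from_rotvec(d['attitude'])
def ray(d,u,v):
    f,cx,cy,t,r=cam(d); return t,r.apply([(u-cx)/f,-(v-cy)/f,-1.])
def pt(d,u,v,z=None,k=1):
    """by depth (median) or on plane z"""
    t,a=ray(d,u,v)
    if z is not None: return t+a*(z-t[2])/a[2]
    ui,vi=int(round(u)),int(round(v)); w=d['depth'][vi-k:vi+k+1,ui-k:ui+k+1]; w=w[w>0]
    return t+a*np.median(w) if len(w) else None
def proj(d,P):
    f,cx,cy,t,r=cam(d); q=r.inv().apply(np.asarray(P)-t); return np.stack([cx+f*q[...,0]/-q[...,2],cy-f*q[...,1]/-q[...,2]],-1)
def crop(d,tag,u0,v0,u1,v1,s):
    im=d['pixels'][v0:v1,u0:u1,::-1]; cv2.imwrite(f'pics/{tag}.png',cv2.resize(im,None,fx=s,fy=s,interpolation=cv2.INTER_CUBIC))
E
python3 - <<'E'
from h import *
np.set_printoptions(precision=1,suppress=True)
s=load('scene0');t=load('top0')
print('base',proj(s,[0,0,0]),proj(t,[0,0,0]))
print('tcp',proj(s,[180,-598,241]),proj(t,[180,-598,241]))
for u,v in [(227,275),(300,260),(330,285),(420,250)]: print('s',u,v,pt(s,u,v))
for u,v in [(407,232),(360,228),(500,350),(300,320),(315,240),(418,293),(485,262)]: print('t',u,v,pt(t,u,v))
crop(s,'s_bk',130,140,310,340,4 if 0 else 3)
crop(t,'t_bk',340,160,520,330,4)
crop(s,'s_rest',310,140,510,340,3)
crop(t,'t_rest',190,200,350,350,4)
E
```

```text
base [345.  150.1] [326.2 487.6]
tcp [133.9  91.4] [624.9 435.3]
s 227 275 [ 643.6 -201.6   36.2]
s 300 260 [530.6 -51.5  -1.6]
s 330 285 [629.2  37.9  31. ]
s 420 250 [556.  229.  103.7]
t 407 232 [ 616.8 -211.2    3.5]
t 360 228 [628.7 -93.6   3. ]
t 500 350 [ 321.8 -433.    -4.5]
t 300 320 [403.   57.9  33.6]
t 315 240 [597.6  19.3  29.9]
t 418 293 [ 466.3 -200.8  211.6]
t 485 262 [ 532.2 -360.3  153.7]
```

View pics/s_bk.png

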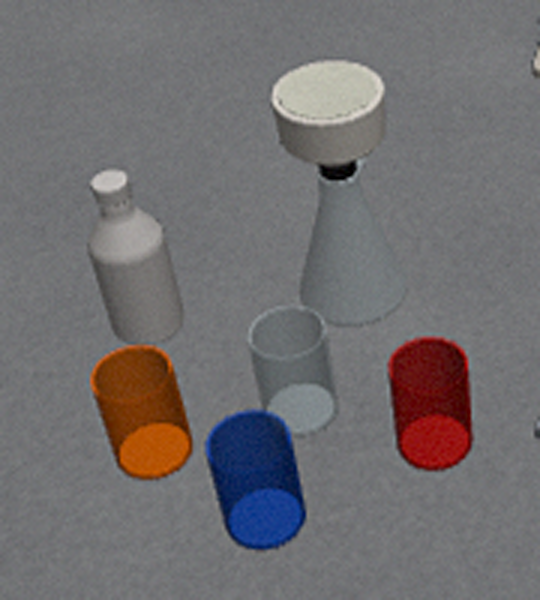

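View pics/t_bk.png

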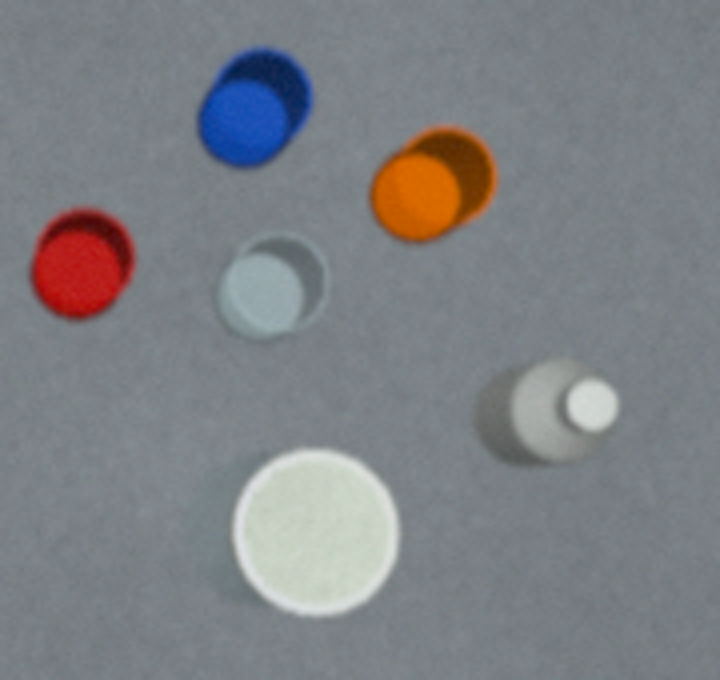

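View pics/s_rest.png

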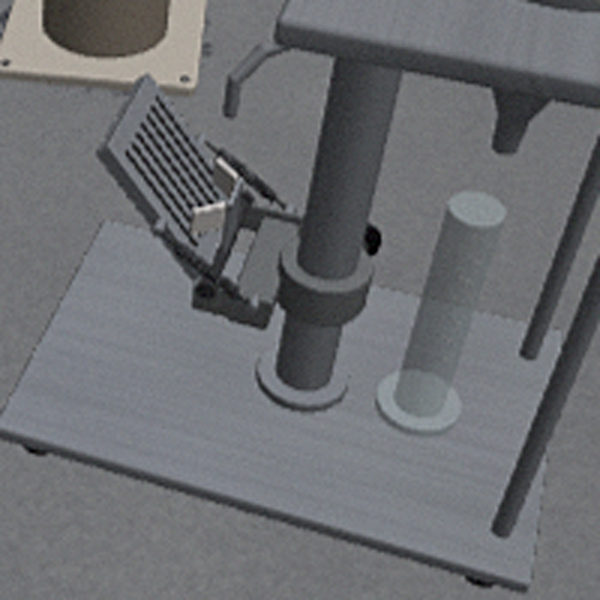

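View pics/t_rest.png

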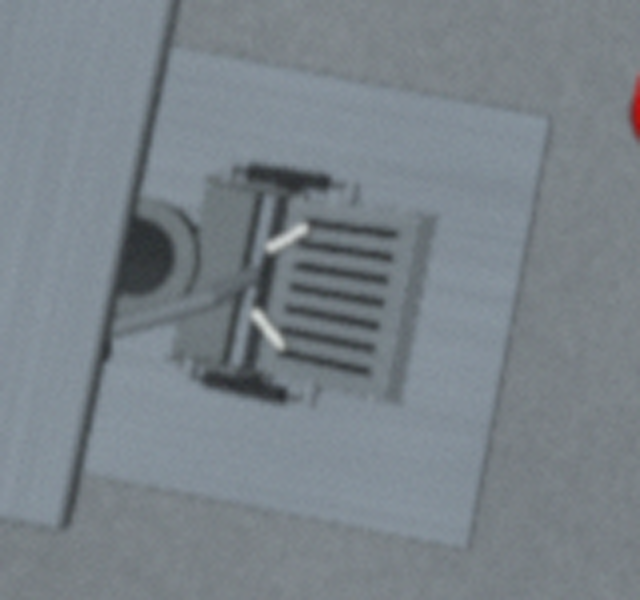

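```bash
python3 - <<'E'
from h import *
np.set_printoptions(precision=2,suppress=True)
s=load('scene0');t=load('top0')
def cloud(d,u0,v0,u1,v1):
    f,cx,cy,T,r=cam(d); vv,uu=np.mgrid[v0:v1,u0:u1]; z=d['depth'][v0:v1,u0:u1]; m=z>0
    uu,vv,z=uu[m],vv[m],z[m]
    return T+r.apply(np.c_[(uu-cx)/f*z,-(vv-cy)/f*z,-z]),np.c_[uu,vv]
# base plate edge in top
a=pt(t,327.5,228.75,32);b=pt(t,306.75,337,32);print('front corners',a,b,np.linalg.norm(a-b))
e=(b-a)[:2]/np.linalg.norm((b-a)[:2]); print('edge dir',e)
# base plate height
P,_=cloud(t,295,240,315,330); print('plate z',np.median(P[:,2]),P[:,2].std())
# column: scene
P,uv=cloud(s,400,150,445,235); 
m=(P[:,2]>60)&(P[:,2]<300)
from scipy.optimize import least_squares
Q=P[m]; 
def fit(Q,r=22):
    f=lambda p:np.hypot(Q[:,0]-p[0],Q[:,1]-p[1])-r
    o=least_squares(f,[530,235],loss='soft_l1',f_scale=2); return o.x,np.median(abs(f(o.x)))
print(fit(Q),len(Q))
# bench z
P,_=cloud(t,450,300,560,340); print('bench top',np.median(P[:,2]),P[:,2].std())
P,_=cloud(s,250,320,330,400); print('bench scene',np.median(P[:,2]),P[:,2].std())
# rest plates in scene/top
P,uv=cloud(s,350,165,395,245)
for v in range(166,246,6):
    print(v,[ (u,)+tuple(np.round(pt(s,u,v,k=0) if pt(s,u,v,k=0) is not None else [0,0,0]).astype(int)) for u in range(346,400,6)])
print()
for v in range(240,304,6):
    print(v,[ (u,)+tuple(np.round(pt(t,u,v,k=0) if pt(t,u,v,k=0) is not None else [0,0,0]).astype(int)) for u in range(232,304,6)])
E
```

```text
front corners [624.79 -11.91  32.  ] [361.99  41.97  32.  ] 268.27069382958956
edge dir [-0.98  0.2 ]
plate z 31.461813519003954 35.248591576779916
(array([536.69, 216.45]), np.float64(1.066447208478925)) 1626
bench top -1.3086334888195097 2.8207666872688946
bench scene -1.0892397344189249 1.433077268282413
166 [(346, np.int64(111), np.int64(16), np.int64(11)), (352, np.int64(108), np.int64(34), np.int64(11)), (358, np.int64(469), np.int64(71), np.int64(252)), (364, np.int64(98), np.int64(71), np.int64(9)), (370, np.int64(97), np.int64(90), np.int64(11)), (376, np.int64(77), np.int64(109), np.int64(0)), (382, np.int64(73), np.int64(128), np.int64(-1)), (388, np.int64(525), np.int64(135), np.int64(296)), (394, np.int64(67), np.int64(165), np.int64(-1))]
172 [(346, np.int64(129), np.int64(18), np.int64(1)), (352, np.int64(483), np.int64(60), np.int64(245)), (358, np.int64(485), np.int64(73), np.int64(247)), (364, np.int64(467), np.int64(86), np.int64(236)), (370, np.int64(116), np.int64(92), np.int64(1)), (376, np.int64(114), np.int64(111), np.int64(2)), (382, np.int64(108), np.int64(1
[... 11826 characters left out ...]
66), np.int64(77), np.int64(32)), (298, np.int64(466), np.int64(62), np.int64(34))]
300 [(232, np.int64(453), np.int64(224), np.int64(31)), (238, np.int64(453), np.int64(209), np.int64(32)), (244, np.int64(453), np.int64(195), np.int64(28)), (250, np.int64(453), np.int64(179), np.int64(35)), (256, np.int64(455), np.int64(145), np.int64(182)), (262, np.int64(452), np.int64(150), np.int64(33)), (268, np.int64(455), np.int64(116), np.int64(203)), (274, np.int64(452), np.int64(121), np.int64(30)), (280, np.int64(452), np.int64(107), np.int64(30)), (286, np.int64(456), np.int64(74), np.int64(251)), (292, np.int64(451), np.int64(77), np.int64(32)), (298, np.int64(451), np.int64(62), np.int64(32))]
```

```bash
cat >> h.py <<'E'
def cloud(d,u0,v0,u1,v1):
    f,cx,cy,T,r=cam(d); vv,uu=np.mgrid[v0:v1,u0:u1]; z=d['depth'][v0:v1,u0:u1]; m=z>0
    uu,vv,z=uu[m],vv[m],z[m]
    return T+r.apply(np.c_[(uu-cx)/f*z,-(vv-cy)/f*z,-z]),np.c_[uu,vv]
E
python3 - <<'E'
from h import *
from scipy.optimize import least_squares
np.set_printoptions(precision=2,suppress=True)
s=load('scene0');t=load('top0')
# colored beakers: bottom disc colour -> clear approx; use model overlay
cand={'clear':pt(t,405.5,233,3),'red':pt(t,340+77/4,160+273/4,3),'blue':pt(t,340+243/4,160+122/4,3),'orange':pt(t,340+415/4,160+197/4,3)}
for k,v in cand.items(): print(k,v)
for k,uv in {'clear':(130+302/3,140+406/3),'red':(130+435/3,140+441/3),'blue':(130+265/3,140+517/3),'orange':(130+155/3,140+448/3)}.items(): print('scene',k,pt(s,*uv,3))
print('flask',pt(t,340+316/4,160+532/4,212),'bottlecap',pt(t,340+592/4,160+405/4,155))
# overlay for clear
a=np.linspace(0,2*np.pi,60)
c=(cand['clear']+pt(s,130+302/3,140+406/3,3))/2; print('mean',c)
for nm,d,box in(('t',t,(370,200,440,260)),('s',s,(195,225,265,295))):
    im=cv2.resize(d['pixels'][box[1]:box[3],box[0]:box[2],::-1],None,fx=8,fy=8,interpolation=cv2.INTER_CUBIC)
    for z,r,col in((0,30,(0,255,0)),(90,30,(0,255,255))):
        p=proj(d,np.c_[c[0]+r*np.cos(a),c[1]+r*np.sin(a),0*a+z])
        p=((p-[box[0],box[1]]+.5)*8).astype(int); cv2.polylines(im,[p],True,col,1)
    cv2.imwrite(f'pics/ov_{nm}.png',im)
# rest plane
P,uv=cloud(t,258,244,298,302)
def res(p,P):
    n=np.array([np.cos(p[0])*np.sin(p[2]),np.sin(p[0])*np.sin(p[2]),np.cos(p[2])]); return P@n-p[1]
Q=P[(P[:,2]>175)&(P[:,2]<262)]
m=abs(Q[:,0]-520)<60;Q=Q[m]
o=least_squares(res,[1.37,200,0.87],args=(Q,),loss='soft_l1',f_scale=2)
r=res(o.x,Q);print('plane',o.x,np.degrees(o.x[[0,2]]),len(Q),np.median(abs(r)))
Ps,_=cloud(s,346,165,392,235)
rs=res(o.x,Ps); k=abs(rs)<12; o2=least_squares(res,o.x,args=(Ps[k],),loss='soft_l1',f_scale=2); print('scene plane',o2.x,np.degrees(o2.x[[0,2]]),k.sum())
# base plate edges etc.
P,uv=cloud(t,200,200,335,345)
E
```

```text
clear [ 614.41 -207.49    3.  ]
red [628.09 -91.74   3.  ]
blue [ 722.64 -198.49    3.  ]
orange [ 673.13 -305.23    3.  ]
scene clear [ 614.42 -206.13    3.  ]
scene red [632.69 -91.83   3.  ]
scene blue [ 727.13 -199.74    3.  ]
scene orange [ 676.73 -306.24    3.  ]
flask [ 466.26 -202.88  212.  ] bottlecap [ 533.71 -366.59  155.  ]
mean [ 614.42 -206.81    3.  ]
plane [ 61.06 289.12   5.44] [3498.65  311.73] 1562 1.2413079014577875
scene plane [ 61.05 290.07   5.44] [3498.12  311.83] 1670
```

```bash
python3 - <<'E'
import cv2,numpy as np
a=cv2.imread('pics/ov_t.png');b=cv2.imread('pics/ov_s.png');h=min(len(a),len(b))
c=np.hstack([a[:h],b[:h]]);cv2.imwrite('pics/ov.png',cv2.resize(c,None,fx=.7,fy=.7))
E
```

```text
(no output)
```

View pics/ov.png

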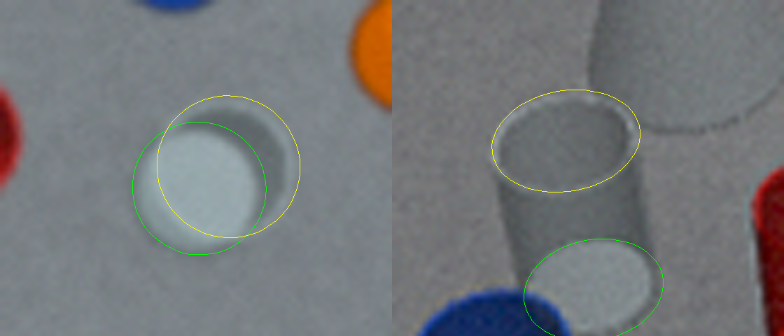

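```bash
cat >> h.py <<'E'
AZ=np.radians(258.6); OUT=np.array([np.cos(AZ),np.sin(AZ),0]); LY=np.cross([0,0,1],-OUT)
COL=np.array([536.7,216.5,0])
def tst(P): Q=np.asarray(P)-COL; return np.stack([Q@OUT,Q@LY,Q[...,2]],-1)
def wld(o,y,z): return COL+o*OUT+y*LY+np.array([0,0,z])
E
python3 - <<'E'
from h import *
from scipy.optimize import least_squares
np.set_printoptions(precision=1,suppress=True)
s=load('scene0');t=load('top0')
a=np.radians(50);n=np.array([-np.sin(a),0,np.cos(a)]);al=np.array([np.cos(a),0,np.sin(a)])
for nm,d,box in(('top',t,(240,236,305,306)),('scene',s,(340,160,400,240))):
    P,uv=cloud(d,*box);T=tst(P)
    # h guess: signed distance of plate
    H=np.array([75,0,0]); q=(T-H)@n
    k=(T[:,2]>175)&(T[:,2]<262)&(T[:,0]>95)
    off=np.median(q[k]); k2=k&(abs(q-off)<5); off=np.median(q[k2])
    # n.(P-H0) = h*cos50 + 2  -> h
    h=(off-2)/np.cos(a); al_=(T-H-[0,0,h])@al; k2=(abs(q-off)<5)&(T[:,2]>h)
    print(nm,'h',h,'n',k2.sum(),'along max',np.percentile(al_[k2],[98,99.5,100]),'y',np.percentile(T[k2,1],[0.2,1,2,98,99,99.8]))
    # local slope
    for lo,hi in((40,70),(70,100),(100,130)):
        kk=k2&(al_>lo)&(al_<hi); print('  ',lo,hi,np.median(q[kk])-off, kk.sum(), T[kk,1].min(),T[kk,1].max())
# fence white pixels
for nm,d,box in(('top',t,(240,245,285,300)),('scene',s,(365,185,400,225))):
    P,uv=cloud(d,*box); c=d['pixels'][uv[:,1],uv[:,0]].astype(int); w=c.min(1)>185
    T=tst(P[w]); print(nm,w.sum()); print(np.c_[uv[w],T][::3])
# top plate
for u,v in((233,200),(228,230),(220,270),(210,320)): print('topplate',tst(pt(t,u,v)))
for u,v in((250,270),(245,274),(238,277),(260,268),(388,170),(390,165)): pass
print('front corners',tst(pt(t,327.5,228.75,32)),tst(pt(t,306.75,337,32)))
P,uv=cloud(t,236,262,262,285);T=tst(P);k=(T[:,2]>255)&(T[:,2]<345);print('spout top');print(T[k][::4])
P,uv=cloud(s,380,145,425,185);T=tst(P);k=(T[:,2]>255)&(T[:,2]<345)&(abs(T[:,1])<60);print('spout scene');print(T[k][::6])
E
```

```text
top h 155.58561967527567 n 1658 along max [125.8 127.4 128.6] y [-57.5 -54.3 -48.   53.7  60.1  63.4]
   40 70 0.22067130231512522 402 -57.57934583878102 63.33892434870019
   70 100 0.09261194483772783 374 -46.044313098233985 51.80122099328667
   100 130 -0.27931903938792857 428 -45.712061106712724 52.007006909346295
scene h 151.42281076870057 n 1391 along max [128.7 129.5 130.4] y [-62.5 -60.7 -58.5  52.3  57.7  60.2]
   40 70 0.09185473423774226 382 -63.46794961395356 64.1339503402355
   70 100 0.08408380922681147 346 -51.25328027926822 48.7481224866853
   100 130 -0.08835988981019227 381 -51.27139479213823 49.70534345285069
top 22
[[264.  257.   87.9 -28.3 202.1]
 [264.  258.   88.1 -26.3 200.6]
 [259.  260.   79.1 -20.  205.7]
 [258.  261.   77.2 -17.5 204. ]
 [255.  279.   78.3  21.4 202.8]
 [256.  282.   81.1  27.3 198.8]
 [258.  283.   86.5  28.5 204.5]
 [259.  285.   88.8  32.3 200.2]]
scene 13
[[383.  193.   91.5  28.9 201.6]
 [385.  195.   85.6  23.8 201.3]
 [388.  198.   77.1  17.7 199.7]
 [383.  208.   78.4 -20.5 199.8]
 [379.  209.   85.5 -27.3 200.2]]
topplate [  41.7 -
[... 1182 characters left out ...]
315.9]
 [ 84.7  -5.9 298.2]
 [ 17.8 -13.2 318.5]
 [ 82.6  -4.9 295.7]
 [ 13.1 -19.6 321.4]
 [ 81.   -0.8 291.1]
 [ 89.   -0.4 286.5]
 [ 16.4 -16.7 314.2]
 [ 84.   -3.9 287.5]
 [ 12.2 -17.9 313.7]
 [ 79.8  -3.4 285.8]
 [  9.8 -19.7 313.1]
 [ 19.9  -7.3 300.4]
 [ 87.3  -3.8 279.3]
 [ 17.2 -11.8 301.6]
 [ 84.7  -5.  278.3]
 [ 14.8 -14.2 301.4]
 [ 82.6  -4.  275.7]
 [ 10.3 -18.5 302.9]
 [ 80.2  -4.5 274.1]
 [ 10.1 -16.2 299.1]
 [ 79.9  -4.7 271.8]
 [  9.5 -18.7 298.6]
 [ 79.9  -2.7 268.1]
 [  8.9 -21.7 298.3]
 [ 16.8 -12.6 288. ]
 [ 18.4 -12.  284.7]
 [  6.2 -22.1 294.5]
 [  9.8 -19.6 289.5]
 [ 13.6 -14.9 283. ]
 [ 17.2 -13.6 278.8]
 [  5.1 -21.2 287. ]
 [  8.5 -20.7 283.4]
 [ 12.1 -19.  278.9]]
```

```bash
sed -i 's/^COL=.*/COL=np.array([535.2,216.8,0])/' h.py; cat >> h.py <<'E'
H=152.5
def tool(lean,jaw):
    L=np.radians(lean); d=-np.array([0,0,1])*np.cos(L)-OUT*np.sin(L); return R.from_matrix(np.stack([np.cross(d,jaw),d,jaw],1))
def delta(p,Rt,obs=None):
    o=obs or ctrl.get_obs(); return (np.asarray(p)-o['ee_pos'])/1000, np.degrees((Rt*R.from_rotvec(o['orientation']).inv()).as_rotvec())
E
python3 - <<'E'
from h import *
np.set_printoptions(precision=3,suppress=True)
o=ctrl.get_obs(); M=R.from_rotvec(o['orientation']).as_matrix(); print(M)
for sg in(1,-1):
    p=wld(146-25,0,330)
    Rt=tool(20,sg*LY); print(sg,delta(p,Rt,o), np.linalg.norm(delta(p,Rt,o)[1]))
    print(delta(p,tool(0,sg*LY),o)[1])
print(OUT,LY, wld(146,0,265))
E
```

```text
[[-0.957 -0.     0.289]
 [-0.289  0.001 -0.957]
 [-0.    -1.    -0.001]]
1 (array([0.331, 0.696, 0.089]), array([  16.089,   17.81 , -116.76 ])) 119.2008199340769
[  -0.067    0.064 -118.174]
-1 (array([0.331, 0.696, 0.089]), array([ 15.47 , -14.192,  61.158])) 64.66084201779309
[-0.056 -0.059 61.826]
[-0.198 -0.98   0.   ] [-0.98   0.198  0.   ] [506.342  73.68  265.   ]
```

```bash
python3 - <<'E'
from h import *
np.set_printoptions(precision=3,suppress=True)
print(wld(131,0,400),delta(wld(131,0,400),tool(20,-LY)))
E
```

```text
[509.307  88.384 400.   ] (array([0.329, 0.686, 0.159]), array([ 15.47 , -14.192,  61.158]))
```

Emit:
servo_tool(
  moves="0 0 0.06 0 0 0; 0 0 0.12 0 0 0; 0.02 0.04 0.159 0 0 0; 0.045 0.095 0.159 0 0 5; 0.07 0.15 0.159 0 0 12; 0.095 0.205 0.159 0 0 20; 0.12 0.26 0.159 2 -2 28; 0.145 0.31 0.159 4 -4 35",
  hand=255,
)

```text
t: 1.1
ee_pos: [325.8, -286.1, 400.6]
orientation: [-0.734, 1.708, -1.599]
ft_force: [1.2, -1.0, 0.1]
width: 11.1
```

```bash
python3 - <<'E'
from h import *
np.set_printoptions(precision=3,suppress=True)
print(delta(wld(131,0,400),tool(20,-LY)))
E
```

```text
(array([ 0.184,  0.375, -0.001]), array([12.796, -7.021, 26.216]))
```

Emit:
servo_tool(
  moves="0.025 0.055 0 2 -1 4; 0.05 0.11 0 4 -2 8; 0.075 0.165 0 6 -3 12; 0.1 0.22 0 8 -4 16; 0.125 0.27 0 10 -5 20; 0.15 0.32 0 12 -6 24; 0.175 0.36 0 13 -7 26; 0.184 0.375 0 13 -7 26",
)

```text
t: 2.1
ee_pos: [509.7, 88.2, 400.1]
orientation: [-0.821, 1.476, -1.099]
ft_force: [-0.6, 0.2, -1.1]
width: 0.4
```

```bash
python3 - <<'E'
from h import *
np.set_printoptions(precision=3,suppress=True)
o=ctrl.get_obs();print(o['ee_pos'],o['width'],o['ft_force'],o['qpos'],tst(o['ee_pos']))
print(delta(wld(131,0,279),tool(20,-LY)))
E
```

```text
[509.724  88.218 400.063] 0.3870177362698706 [-0.552  0.156 -1.136] [-0.044  0.075  1.758  0.363  1.273  0.06 ] [131.081  -0.442 400.063]
(array([-0.   ,  0.   , -0.121]), array([-0.119, -0.231,  0.334]))
```

Emit:
servo_tool(
  moves="0 0 -0.03 0 0 0; 0 0 -0.06 0 0 0; 0 0 -0.09 0 0 0; 0 0 -0.11 0 0 0; 0 0 -0.12 0 0 0; 0 0 -0.12 0 0 0",
)

```text
t: 2.85
ee_pos: [509.1, 86.2, 280.4]
orientation: [-0.82, 1.477, -1.101]
ft_force: [0.3, -0.3, 0.7]
width: 0.4
```

```bash
python3 - <<'E'
from h import *
np.set_printoptions(precision=3,suppress=True)
o=ctrl.get_obs();print(o['ee_pos'],o['ft_force'],tst(o['ee_pos']))
d=grab('scene','s1');t=grab('top','t1')
a=cv2.resize(d['pixels'][130:280,320:460,::-1],None,fx=4,fy=4,interpolation=cv2.INTER_CUBIC)
cv2.imwrite('pics/s1c.png',a)
# finger tip cloud
E
```

```text
[509.108  86.248 280.375] [ 0.272 -0.251  0.709] [133.134  -0.227 280.375]
```

View pics/s1c.png

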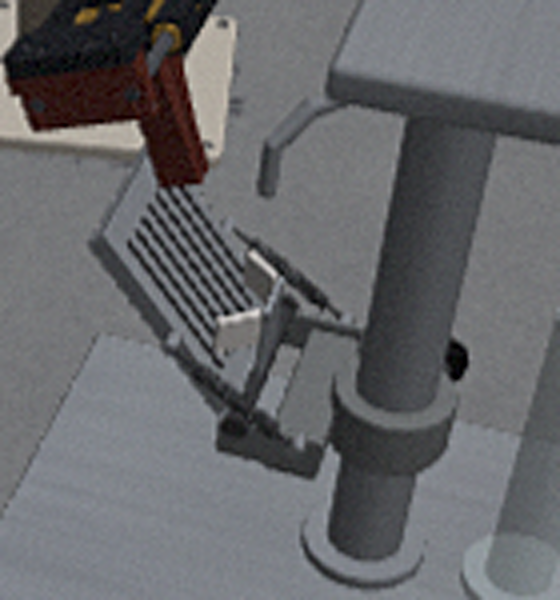

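Emit:
servo_tool(
  moves="-0.0008 -0.0038 -0.0032 0 0 0; -0.0015 -0.0075 -0.0064 0 0 0; -0.0019 -0.0094 -0.008 0 0 0; -0.0023 -0.0113 -0.0096 0 0 0; -0.0026 -0.013 -0.0113 0 0 0; -0.0029 -0.0145 -0.0126 0 0 0",
)

```text
t: 3.7
ee_pos: [506.8, 72.8, 268.7]
orientation: [-0.817, 1.477, -1.1]
ft_force: [-1.5, 4.1, 6.2]
width: 0.4
```

```bash
cat > arc.py <<'E'
from h import *
np.set_printoptions(precision=4,suppress=True)
o=ctrl.get_obs(); T=tst(o['ee_pos']); c=np.array([T[0]+2.9-75,T[2]-21.3-H]); r=np.hypot(*c); a=np.degrees(np.arctan2(c[1],c[0]))
print('tcp',T,'r',r,'angle',a,'plate elev',a-np.degrees(np.arcsin(2/r)),'F',o['ft_force'])
def rows(st):
    for s in st:
        b=np.radians(a-s); q=r*np.array([np.cos(b),np.sin(b)])-c
        print(s,(q[0]*OUT+[0,0,q[1]])/1000)
E
python3 -c "
from arc import *
rows(range(2,44,2))"
```

```text
tcp [146.7808  -0.6009 268.6941] r 120.75639724163744 angle 51.79757334277672 plate elev 50.848581809389955 F [-1.4726  4.0944  6.2196]
2 [-0.0006 -0.0032 -0.0027]
4 [-0.0013 -0.0063 -0.0054]
6 [-0.0019 -0.0093 -0.0083]
8 [-0.0025 -0.0122 -0.0113]
10 [-0.003  -0.015  -0.0144]
12 [-0.0036 -0.0177 -0.0176]
14 [-0.0041 -0.0203 -0.0209]
16 [-0.0046 -0.0228 -0.0243]
18 [-0.0051 -0.0252 -0.0277]
20 [-0.0055 -0.0274 -0.0313]
22 [-0.006  -0.0295 -0.0349]
24 [-0.0064 -0.0315 -0.0386]
26 [-0.0067 -0.0334 -0.0423]
28 [-0.0071 -0.0351 -0.0462]
30 [-0.0074 -0.0367 -0.0501]
32 [-0.0077 -0.0382 -0.054 ]
34 [-0.008  -0.0395 -0.058 ]
36 [-0.0082 -0.0407 -0.062 ]
38 [-0.0084 -0.0418 -0.0661]
40 [-0.0086 -0.0427 -0.0702]
42 [-0.0088 -0.0434 -0.0743]
```

Emit:
servo_tool(
  moves="-0.0006 -0.0032 -0.0027 0 0 0; -0.0013 -0.0063 -0.0054 0 0 0; -0.0019 -0.0093 -0.0083 0 0 0; -0.0025 -0.012 -0.0113 0 0 0; -0.003 -0.0147 -0.0144 0 0 0; -0.0036 -0.0173 -0.0176 0 0 0; -0.004 -0.0198 -0.0209 0 0 0; -0.0045 -0.0222 -0.0243 0 0 0",
)

```text
t: 4.7
ee_pos: [502.0, 49.7, 243.5]
orientation: [-0.819, 1.476, -1.101]
ft_force: [0.3, 5.0, 2.9]
width: 0.7
```

```bash
python3 -c "
from arc import *
rows(range(2,30,2))"
```

```text
tcp [170.3346  -0.4514 243.4794] r 120.43777020350332 angle 35.34871883185994 plate elev 34.39721644058878 F [0.3203 5.0311 2.9455]
2 [-0.0005 -0.0023 -0.0035]
4 [-0.0009 -0.0045 -0.007 ]
6 [-0.0013 -0.0066 -0.0107]
8 [-0.0017 -0.0086 -0.0143]
10 [-0.0021 -0.0104 -0.0181]
12 [-0.0024 -0.0121 -0.0219]
14 [-0.0028 -0.0137 -0.0258]
16 [-0.003  -0.0151 -0.0298]
18 [-0.0033 -0.0164 -0.0338]
20 [-0.0035 -0.0176 -0.0378]
22 [-0.0037 -0.0186 -0.0419]
24 [-0.0039 -0.0195 -0.046 ]
26 [-0.0041 -0.0202 -0.0501]
28 [-0.0042 -0.0208 -0.0543]
```

Emit:
servo_tool(
  moves="-0.0003 -0.0015 -0.0035 0 0 0; -0.0006 -0.003 -0.007 0 0 0; -0.001 -0.0047 -0.0107 0 0 0; -0.0013 -0.0064 -0.0143 0 0 0; -0.0016 -0.0079 -0.0181 0 0 0; -0.0019 -0.0093 -0.0219 0 0 0; -0.0022 -0.0107 -0.0258 0 0 0",
)

```text
t: 5.58
ee_pos: [499.9, 39.0, 217.6]
orientation: [-0.819, 1.476, -1.102]
ft_force: [-0.5, -1.3, 3.8]
width: 0.4
```

```bash
python3 -c "
from arc import *
rows(range(2,20,2))
d=grab('scene','s2');crop(d,'s2c',320,130,460,280,4)"
```

```text
tcp [181.2842  -0.5235 217.6434] r 117.65812275820493 angle 21.878120958629736 plate elev 20.904137390705905 F [-0.5474 -1.255   3.8268]
2 [-0.0003 -0.0014 -0.0038]
4 [-0.0006 -0.0027 -0.0077]
6 [-0.0008 -0.0039 -0.0117]
8 [-0.001  -0.0049 -0.0156]
10 [-0.0012 -0.0058 -0.0196]
12 [-0.0013 -0.0066 -0.0237]
14 [-0.0015 -0.0072 -0.0277]
16 [-0.0016 -0.0077 -0.0318]
18 [-0.0016 -0.008  -0.0359]
```

View pics/s2c.png

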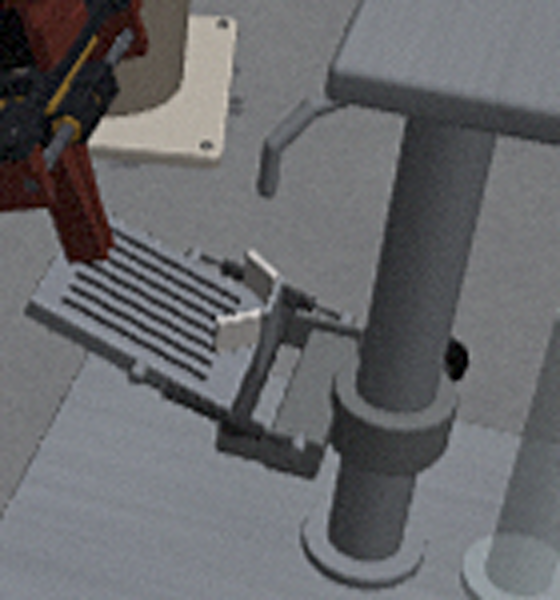

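Emit:
servo_tool(
  moves="-0.0003 -0.0013 -0.0038 0 0 0; -0.0006 -0.0025 -0.0077 0 0 0; -0.0008 -0.0037 -0.0117 0 0 0; -0.001 -0.0047 -0.0156 0 0 0; -0.0012 -0.0056 -0.0196 0 0 0; -0.0013 -0.0062 -0.0217 0 0 0; -0.0013 -0.0062 -0.0217 0 0 0",
)

```text
t: 6.5
ee_pos: [498.2, 33.1, 196.0]
orientation: [-0.82, 1.477, -1.101]
ft_force: [0.0, 0.2, 0.3]
width: 0.3
```

```bash
python3 -c "
from arc import *
rows(range(1,6,1))
d=grab('scene','s3');crop(d,'s3c',320,130,460,280,4)"
```

```text
tcp [187.4182  -0.0539 195.9601] r 117.4280636958621 angle 10.877626241384581 plate elev 9.901734310254415 F [0.0017 0.1654 0.2561]
1 [-0.0001 -0.0004 -0.002 ]
2 [-0.0001 -0.0007 -0.004 ]
3 [-0.0002 -0.001  -0.0061]
4 [-0.0003 -0.0012 -0.0081]
5 [-0.0003 -0.0015 -0.0101]
```

View pics/s3c.png

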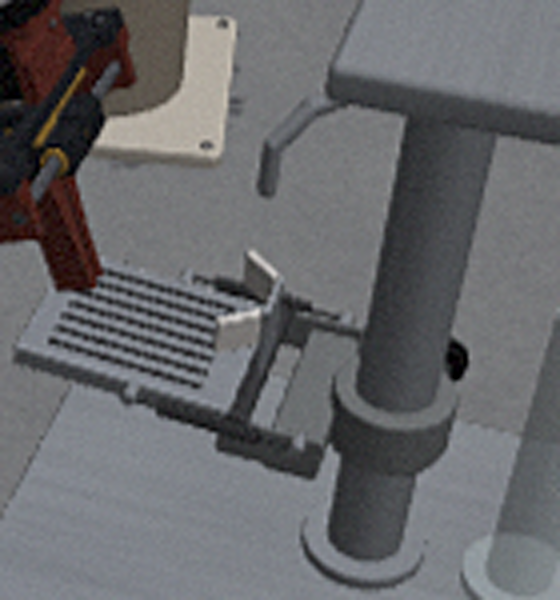

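```bash
cat >> h.py <<'E'
BK=np.array([614.4,-207,0]); JB=np.array([np.cos(np.radians(55)),np.sin(np.radians(55)),0])
E
python3 - <<'E'
from h import *
np.set_printoptions(precision=3,suppress=True)
print(delta(BK+[0,0,330],tool(0,JB)))
E
```

```text
(array([ 0.116, -0.24 ,  0.134]), array([-19.691,  -8.028,  66.165]))
```

Emit:
servo_tool(
  moves="0 0 0.04 0 0 0; 0 0 0.09 0 0 0; 0.01 -0.03 0.134 -3 -1 9; 0.035 -0.075 0.134 -6 -2 18; 0.06 -0.125 0.134 -9 -4 28; 0.085 -0.175 0.134 -12 -5 38; 0.11 -0.22 0.134 -15 -6 48; 0.116 -0.24 0.134 -18 -7 57",
)

```text
t: 7.55
ee_pos: [615.7, -209.3, 329.8]
orientation: [-1.458, 0.611, -0.583]
ft_force: [0.5, 0.4, -0.3]
width: 0.1
```

```bash
python3 - <<'E'
from h import *
np.set_printoptions(precision=4,suppress=True)
o=ctrl.get_obs();print(o['qpos'],o['ee_pos'],o['ft_force'])
print(delta(BK+[0,0,250],tool(0,JB)))
E
```

```text
[-0.3589  0.3871  1.4751  0.0298  1.2961 -1.1714] [ 615.667  -209.3449  329.7924] [ 0.4949  0.416  -0.2996]
(array([-0.0013,  0.0023, -0.0798]), array([-1.8451, -0.4572,  8.9257]))
```

Now finish the turn, open the gripper, and look again before descending.

Emit:
servo_tool(
  moves="-0.0013 0.0023 -0.02 -1.85 -0.46 8.9; -0.0013 0.0023 -0.05 -1.85 -0.46 8.9; -0.0013 0.0023 -0.08 -1.85 -0.46 8.9; -0.0013 0.0023 -0.08 -1.85 -0.46 8.9",
  hand=0,
)

```text
t: 8.05
ee_pos: [611.7, -204.1, 247.9]
orientation: [-1.515, 0.486, -0.477]
ft_force: [-0.7, 0.7, 0.6]
width: 36.9
```

```bash
python3 - <<'E'
from h import *
np.set_printoptions(precision=4,suppress=True)
o=ctrl.get_obs();print(o['ee_pos'],o['width'],delta(BK+[0,0,68],tool(0,JB)))
d=grab('scene','s4');crop(d,'s4c',150,120,330,340,3)
t=grab('top','t4')
# rest level?
P,uv=cloud(d,325,185,385,235);T=tst(P);k=(T[:,0]>110)&(T[:,0]<205)&(abs(T[:,1])<48)&(T[:,2]>100)
for lo in range(110,205,15):
    kk=k&(T[:,0]>lo)&(T[:,0]<lo+15);print('scene',lo,np.median(T[kk,2]),kk.sum())
P,uv=cloud(t,230,230,320,310);T=tst(P);k=(T[:,0]>110)&(T[:,0]<210)&(abs(T[:,1])<60)&(T[:,2]>100)
for lo in range(110,210,15):
    kk=k&(T[:,0]>lo)&(T[:,0]<lo+15);print('top',lo,np.median(T[kk,2]),kk.sum())
print(T[k].max(0),T[k].min(0))
E
```

```text
[ 611.7033 -204.0848  247.9092] 36.890684490975325 (array([ 0.0027, -0.0029, -0.1799]), array([-0.2075, -0.3061,  0.242 ]))
scene 110 152.78459212583346 178
scene 125 152.82965581522478 179
scene 140 152.81509318608119 170
scene 155 152.85835177313493 168
scene 170 152.8590966702825 169
scene 185 152.63531411765575 171
scene 200 152.51453886481931 42
top 110 153.90033055877734 316
top 125 153.54473178027263 336
top 140 153.52221849717648 301
top 155 153.83725636191684 292
top 170 153.74523745433078 300
top 185 153.47362394228708 299
top 200 151.97117091157293 37
[201.9168  59.9862 164.1865] [110.0604 -59.4004 139.6841]
```

View pics/s4c.png

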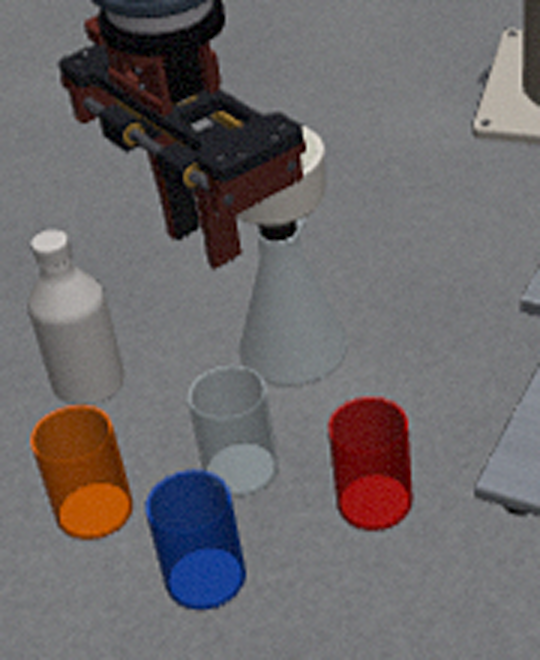

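View pics/t4.png

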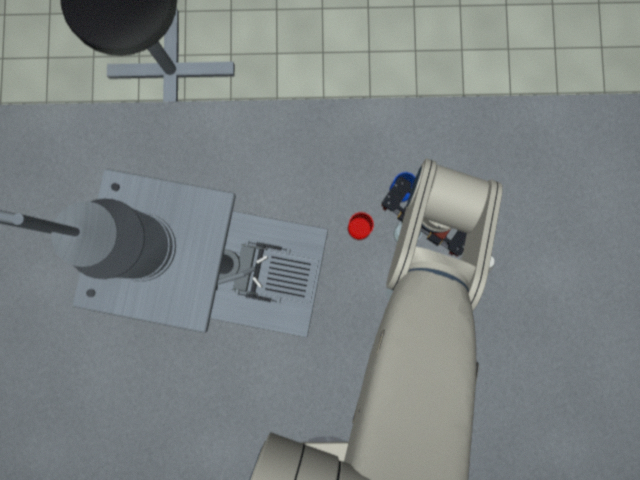

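Emit:
servo_tool(
  moves="0.002 -0.002 -0.02 0 0 0; 0.002 -0.002 -0.05 0 0 0; 0.002 -0.002 -0.06 0 0 0; 0.002 -0.002 -0.06 0 0 0; 0.002 -0.002 -0.06 0 0 0",
)

```text
t: 8.78
ee_pos: [615.9, -207.0, 191.3]
orientation: [-1.515, 0.481, -0.482]
ft_force: [-0.1, -0.4, 0.1]
width: 87.5
```

```bash
python3 - <<'E'
from h import *
np.set_printoptions(precision=4,suppress=True)
o=ctrl.get_obs();print(o['ee_pos'],o['width'],delta(BK+[0,0,68],tool(0,JB)))
E
```

```text
[ 615.9081 -206.9545  191.2893] 87.54584642390608 (array([-0.0015, -0.    , -0.1233]), array([-0.075 ,  0.0629,  0.246 ]))
```

Emit:
servo_tool(
  moves="-0.0015 0 -0.03 0 0 0; -0.0015 0 -0.06 0 0 0; -0.0015 0 -0.08 0 0 0; -0.0015 0 -0.1 0 0 0; -0.0015 0 -0.115 0 0 0; -0.0015 0 -0.123 0 0 0; -0.0015 0 -0.123 0 0 0",
)

```text
t: 9.65
ee_pos: [613.6, -206.6, 66.9]
orientation: [-1.515, 0.483, -0.48]
ft_force: [0.1, -0.8, 0.6]
width: 87.5
```

```bash
python3 - <<'E'
from h import *
np.set_printoptions(precision=4,suppress=True)
o=ctrl.get_obs();print(o['ee_pos'],o['width'],o['ft_force'])
d=grab('scene','s5');crop(d,'s5c',180,180,290,310,5)
E
```

```text
[ 613.5926 -206.6293   66.8775] 87.51891628339274 [ 0.1212 -0.8419  0.6009]
```

View pics/s5c.png

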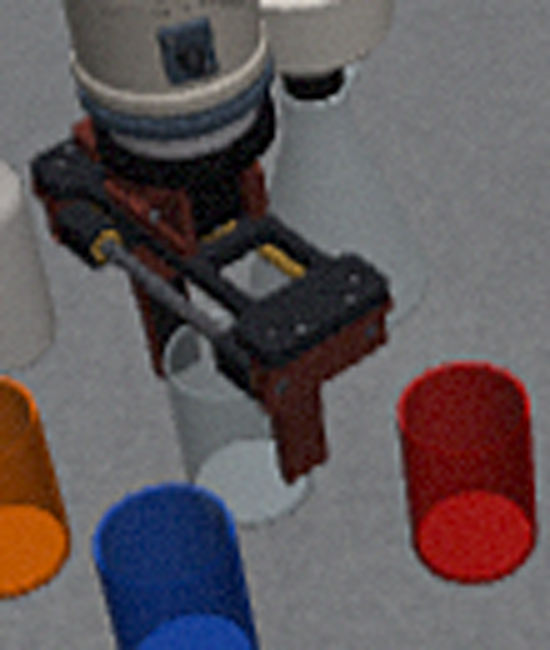

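Emit:
servo_tool(
  moves="0 0 0 0 0 0; 0 0 0 0 0 0; 0 0 0 0 0 0; 0 0 0 0 0 0; 0 0 0 0 0 0; 0 0 0 0 0 0; 0 0 0 0 0 0",
  hand=255,
)

```text
t: 10.58
ee_pos: [613.9, -206.8, 67.6]
orientation: [-1.515, 0.482, -0.481]
ft_force: [0.3, 0.5, 5.0]
width: 59.8
```

Emit:
servo_tool(
  moves="0 0 0.003 0 0 0; 0 0 0.008 0 0 0; 0 0 0.016 0 0 0; 0 0 0.016 0 0 0",
)

```text
t: 11.08
ee_pos: [614.2, -206.9, 84.1]
orientation: [-1.515, 0.481, -0.482]
ft_force: [0.1, 0.0, -1.5]
width: 59.8
```

```bash
python3 - <<'E'
from h import *
np.set_printoptions(precision=4,suppress=True)
o=ctrl.get_obs();print(o['ee_pos'],o['width'],o['ft_force'])
d=grab('scene','s6');crop(d,'s6c',180,180,290,310,5)
print(delta(wld(165,0,330),tool(0,-LY)),delta(wld(165,0,330),tool(0,LY)))
E
```

```text
[ 614.2166 -206.8864   84.1478] 59.82209275203306 [ 0.0792  0.0261 -1.5092]
(array([-0.1114,  0.2618,  0.2462]), array([ -0.0688,   0.0703, -66.1535])) (array([-0.1114,  0.2618,  0.2462]), array([ -0.0788,  -0.0772, 113.8465]))
```

View pics/s6c.png

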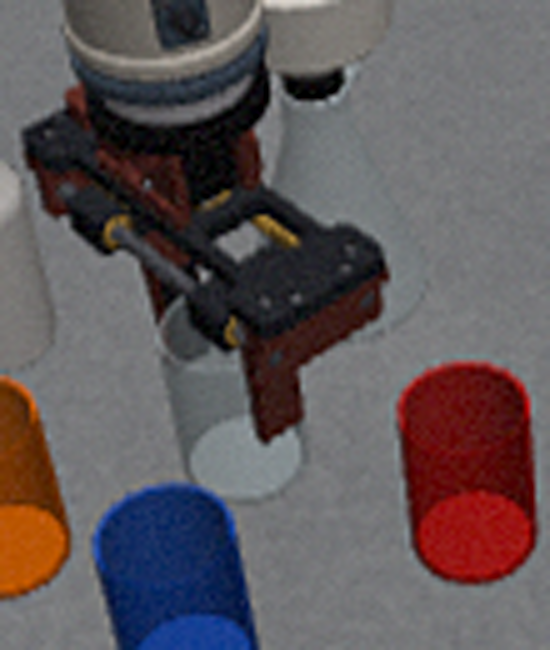

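Emit:
servo_tool(
  moves="0 0 0.02 0 0 0; 0 0 0.055 0 0 0; 0 0 0.095 0 0 0; 0 0 0.135 0 0 0; 0 0 0.175 0 0 0; -0.003 0.01 0.21 0 0 -5; -0.01 0.03 0.235 0 0 -12; -0.023 0.06 0.246 0 0 -20",
)

```text
t: 12.12
ee_pos: [591.1, -146.7, 332.4]
orientation: [-1.433, 0.753, -0.758]
ft_force: [0.6, 0.0, -1.2]
width: 59.7
```

Emit:
servo_tool(
  moves="-0.015 0.033 0 0 0 -8; -0.03 0.068 0 0 0 -17; -0.045 0.103 0 0 0 -25; -0.06 0.138 0 0 0 -33; -0.072 0.168 0 0 0 -39; -0.081 0.188 0 0 0 -44; -0.088 0.2 0 0 0 -46; -0.088 0.202 0 0 0 -46",
)

```text
t: 13.12
ee_pos: [502.3, 55.9, 330.4]
orientation: [-1.108, 1.35, -1.351]
ft_force: [-0.2, -0.2, -1.0]
width: 59.9
```

```bash
python3 - <<'E'
from h import *
np.set_printoptions(precision=4,suppress=True)
o=ctrl.get_obs();print(o['ee_pos'],tst(o['ee_pos']),o['width'],o['ft_force'])
print(delta(wld(165,0,235),tool(0,-LY)))
d=grab('scene','s7');crop(d,'s7c',300,80,460,280,3)
E
```

```text
[502.2653  55.8768 330.3674] [164.2581   0.4773 330.3674] 59.86817748893802 [-0.1511 -0.2352 -0.9562]
(array([ 0.0003, -0.0008, -0.0954]), array([-0.0732,  0.1536, -0.2451]))
```

View pics/s7c.png

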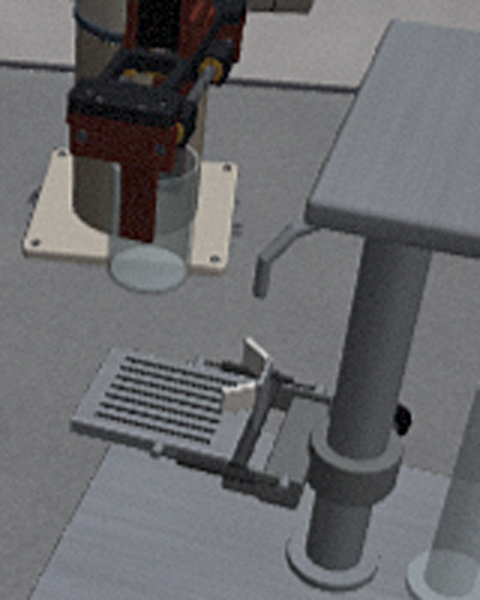

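Emit:
servo_tool(
  moves="0 -0.001 -0.02 0 0 0; 0 -0.001 -0.045 0 0 0; 0 -0.001 -0.07 0 0 0; 0 -0.001 -0.088 0 0 0; 0 -0.001 -0.097 0 0 0; 0 -0.001 -0.1 0 0 0; 0 -0.001 -0.1 0 0 0",
)

```text
t: 14.05
ee_pos: [503.1, 54.2, 229.7]
orientation: [-1.107, 1.351, -1.352]
ft_force: [-0.8, 1.1, -1.6]
width: 59.8
```

Emit:
servo_tool(
  moves="0 0 -0.001 0 0 0; 0 0 -0.002 0 0 0; 0 0 -0.003 0 0 0; 0 0 -0.003 0 0 0",
)

```text
t: 14.55
ee_pos: [502.7, 54.3, 226.3]
orientation: [-1.108, 1.352, -1.352]
ft_force: [0.2, 0.4, -1.5]
width: 60.2
```

Emit:
servo_tool(
  moves="0 0 -0.001 0 0 0; 0 0 -0.002 0 0 0; 0 0 -0.003 0 0 0; 0 0 -0.003 0 0 0",
)

```text
t: 15.05
ee_pos: [502.6, 54.3, 223.1]
orientation: [-1.108, 1.352, -1.352]
ft_force: [-0.4, -0.2, -1.3]
width: 59.8
```

Emit:
servo_tool(
  moves="0 0 -0.0005 0 0 0; 0 0 -0.001 0 0 0; 0 0 -0.001 0 0 0",
)

```text
t: 15.42
ee_pos: [502.7, 54.3, 222.3]
orientation: [-1.108, 1.352, -1.352]
ft_force: [-0.6, -0.2, -1.5]
width: 59.7
```

Emit:
servo_tool(
  moves="0 0 -0.0005 0 0 0; 0 0 -0.001 0 0 0; 0 0 -0.001 0 0 0",
)

```text
t: 15.8
ee_pos: [502.8, 54.3, 221.5]
orientation: [-1.108, 1.352, -1.352]
ft_force: [-1.2, -0.3, 4.0]
width: 60.1
```

Emit:
servo_tool(
  moves="0 0 0.0003 0 0 0; 0 0 0.0003 0 0 0",
)

```text
t: 16.05
ee_pos: [502.7, 54.3, 221.6]
orientation: [-1.108, 1.352, -1.352]
ft_force: [0.0, -0.7, -0.5]
width: 59.7
```

Emit:
servo_tool(
  moves="0 0 0 0 0 0; 0 0 0 0 0 0; 0 0 0 0 0 0; 0 0 0 0 0 0; 0 0 0 0 0 0; 0 0 0 0 0 0; 0 0 0 0 0 0",
  hand=0,
)

```text
t: 16.92
ee_pos: [502.7, 54.3, 221.6]
orientation: [-1.108, 1.352, -1.352]
ft_force: [0.9, -0.0, -0.5]
width: 88.2
```

```bash
python3 - <<'E'
from h import *
np.set_printoptions(precision=4,suppress=True)
o=ctrl.get_obs();print(o['ee_pos'],tst(o['ee_pos']),o['width'],o['ft_force'])
d=grab('scene','s8');crop(d,'s8c',300,120,440,280,4)
E
```

```text
[502.711   54.3196 221.577 ] [165.6966  -0.2675 221.577 ] 88.23187125292196 [ 0.85  -0.018 -0.457]
```

View pics/s8c.png

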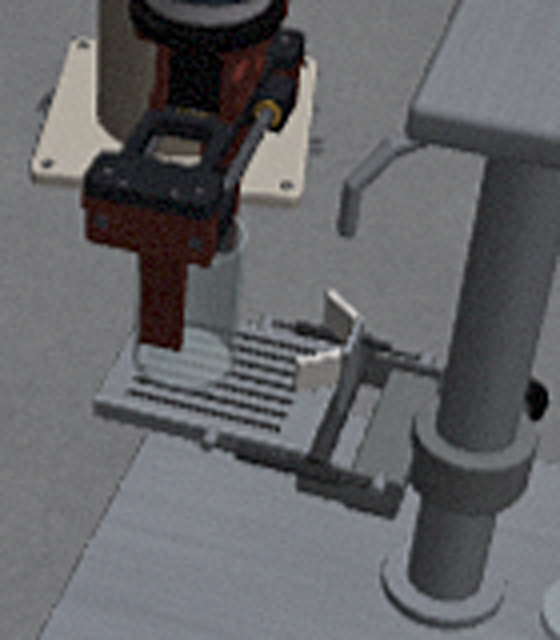

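```bash
python3 - <<'E'
from h import *
np.set_printoptions(precision=4,suppress=True)
print(delta(wld(226,0,221.6),tool(0,-LY)),delta(wld(226,0,200),tool(15,-LY)))
E
```

```text
(array([-0.0122, -0.0591,  0.    ]), array([-0.0694,  0.0866, -0.158 ])) (array([-0.0122, -0.0591, -0.0216]), array([14.6387, -2.8583, -0.1478]))
```

Emit:
servo_tool(
  moves="-0.002 -0.01 0 0 0 0; -0.005 -0.025 0 0 0 0; -0.008 -0.04 0 0 0 0; -0.0115 -0.055 0 0 0 0; -0.012 -0.059 0 0 0 0; -0.012 -0.059 0 0 0 0",
)

```text
t: 17.73
ee_pos: [490.7, -5.1, 221.6]
orientation: [-1.107, 1.353, -1.353]
ft_force: [-0.2, -0.2, 0.0]
width: 87.6
```

Emit:
servo_tool(
  moves="0 0 -0.005 5 -1 0; 0 0 -0.01 10 -2 0; 0 0 -0.0216 14.6 -2.9 -0.1; 0 0 -0.0216 14.6 -2.9 -0.1; 0 0 -0.0216 14.6 -2.9 -0.1; 0 0 -0.0216 14.6 -2.9 -0.1",
  hand=168,
)

```text
t: 18.48
ee_pos: [491.1, -4.2, 200.5]
orientation: [-0.896, 1.441, -1.163]
ft_force: [-0.7, -0.6, -0.1]
width: 32.1
```

```bash
python3 - <<'E'
from h import *
np.set_printoptions(precision=4,suppress=True)
o=ctrl.get_obs();print(o['ee_pos'],tst(o['ee_pos']),o['width'],o['ft_force'])
print(delta(wld(210,0,200),tool(15,-LY)),OUT)
d=grab('scene','s9');crop(d,'s9c',280,120,440,280,4)
t=grab('top','t9');crop(t,'t9c',220,220,340,320,5)
E
```

```text
[491.1161  -4.2114 200.4964] [225.3646  -0.4704 200.4964] 32.077341649750856 [-0.7394 -0.6372 -0.1318]
(array([ 0.0026,  0.0152, -0.0005]), array([ 0.0959,  0.0902, -0.0984])) [-0.1977 -0.9803  0.    ]
```

View pics/s9c.png

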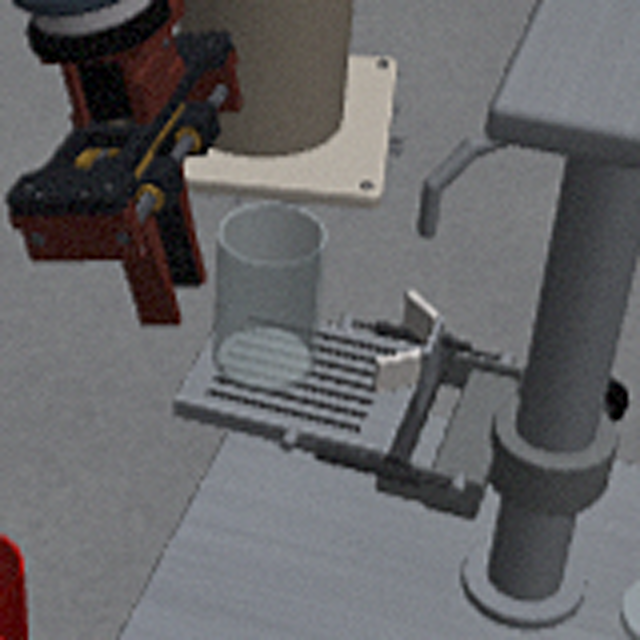

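View pics/t9c.png

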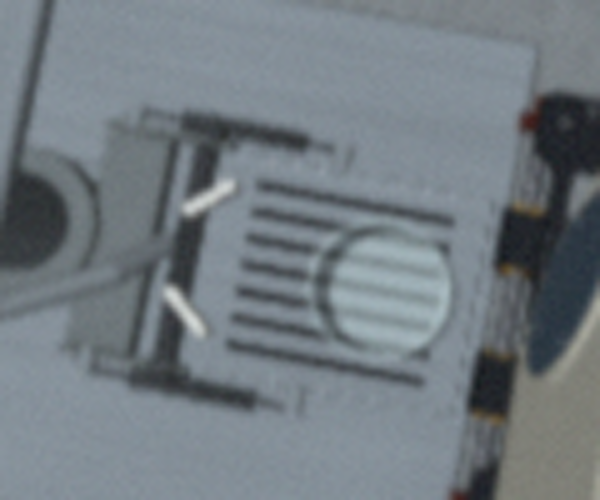

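```bash
python3 - <<'E'
from h import *
np.set_printoptions(precision=4,suppress=True)
t=load('t9')
a=np.linspace(0,2*np.pi,60)
im=cv2.resize(t['pixels'][220:320,220:340,::-1],None,fx=5,fy=5,interpolation=cv2.INTER_CUBIC)
for z,c in((154.5,(0,255,0)),(244.5,(0,255,255))):
    C=wld(165.7,-.3,z); p=proj(t,np.c_[C[0]+30*np.cos(a),C[1]+30*np.sin(a),0*a+z]); cv2.polylines(im,[((p-220+.5)*5).astype(int)],True,c,1)
    C=wld(107,0,z); p=proj(t,np.c_[C[0]+30*np.cos(a),C[1]+30*np.sin(a),0*a+202]); cv2.polylines(im,[((p-220+.5)*5).astype(int)],True,(255,0,255),1) if z>200 else 0
cv2.imwrite('pics/t9o.png',im)
E
```

```text
(no output)
```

View pics/t9o.png

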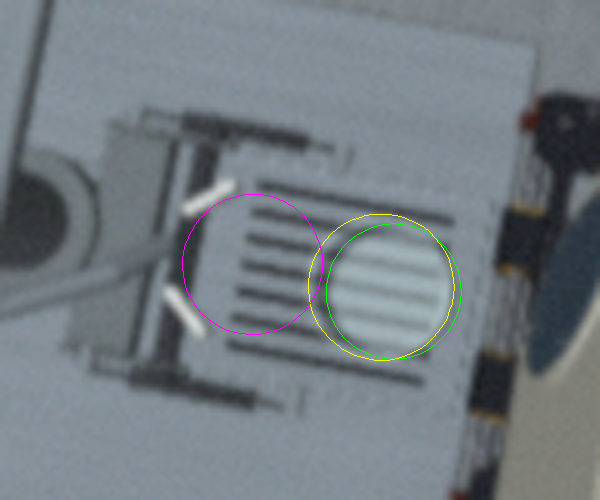

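Emit:
servo_tool(
  moves="0.001 0.005 0 0 0 0; 0.0022 0.011 0 0 0 0; 0.003 0.0147 0 0 0 0; 0.0034 0.0167 0 0 0 0; 0.0038 0.0186 0 0 0 0; 0.0042 0.0206 0 0 0 0; 0.0046 0.0226 0 0 0 0; 0.0049 0.0245 0 0 0 0",
)

```text
t: 19.58
ee_pos: [495.7, 19.8, 200.0]
orientation: [-0.895, 1.442, -1.163]
ft_force: [-0.6, -1.4, 0.6]
width: 29.9
```

```bash
python3 - <<'E'
from h import *
np.set_printoptions(precision=4,suppress=True)
o=ctrl.get_obs();print(o['ee_pos'],tst(o['ee_pos']),o['width'],o['ft_force'])
d=grab('scene','s10');crop(d,'s10c',280,120,440,280,4)
E
```

```text
[495.6523  19.8369 199.9765] [200.8942  -0.1637 199.9765] 29.85493403380758 [-0.6358 -1.4202  0.5522]
```

View pics/s10c.png

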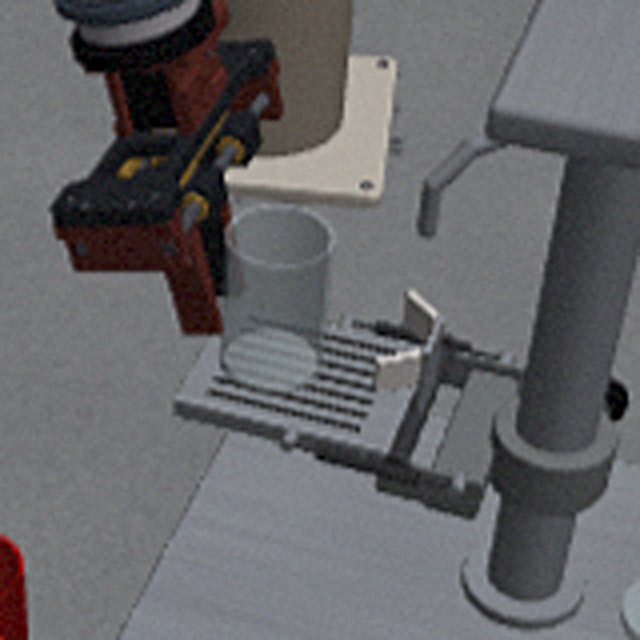

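Emit:
servo_tool(
  moves="0.0005 0.0025 0 0 0 0; 0.001 0.005 0 0 0 0; 0.0015 0.0075 0 0 0 0; 0.002 0.01 0 0 0 0; 0.0025 0.0125 0 0 0 0; 0.003 0.015 0 0 0 0; 0.0036 0.0175 0 0 0 0; 0.004 0.02 0 0 0 0",
)

```text
t: 20.62
ee_pos: [499.7, 40.0, 200.0]
orientation: [-0.895, 1.442, -1.163]
ft_force: [-0.4, -0.5, -0.0]
width: 29.8
```

Emit:
servo_tool(
  moves="0.0005 0.0025 0 0 0 0; 0.001 0.005 0 0 0 0; 0.0015 0.0075 0 0 0 0; 0.002 0.01 0 0 0 0; 0.0025 0.0125 0 0 0 0; 0.003 0.015 0 0 0 0; 0.0035 0.017 0 0 0 0; 0.0038 0.019 0 0 0 0",
)

```text
t: 21.62
ee_pos: [503.4, 58.9, 200.0]
orientation: [-0.895, 1.442, -1.163]
ft_force: [-1.0, -0.3, -0.6]
width: 30.2
```

```bash
python3 - <<'E'
from h import *
np.set_printoptions(precision=4,suppress=True)
o=ctrl.get_obs();print(o['ee_pos'],tst(o['ee_pos']),o['width'],o['ft_force'])
d=grab('scene','s11');crop(d,'s11c',280,120,440,280,4)
t=grab('top','t11');crop(t,'t11c',220,220,340,320,5)
E
```

```text
[503.4493  58.9384 199.9704] [161.0229  -0.0782 199.9704] 30.194810392442385 [-1.0064 -0.2648 -0.6142]
```

View pics/s11c.png

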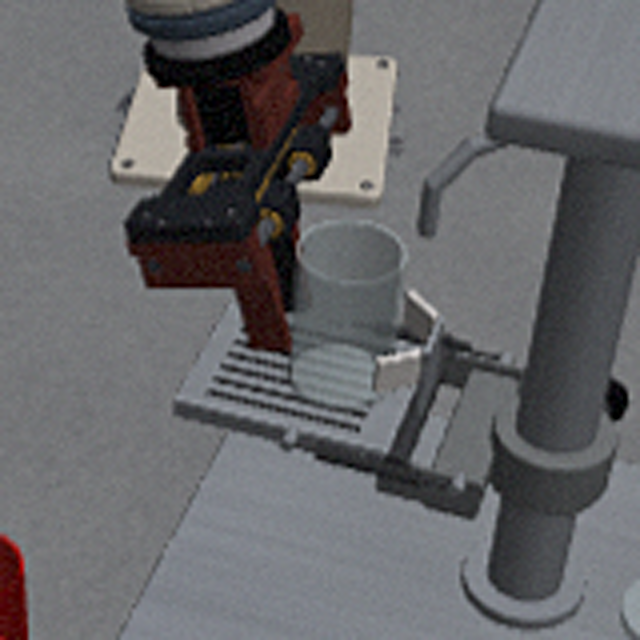

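View pics/t11c.png

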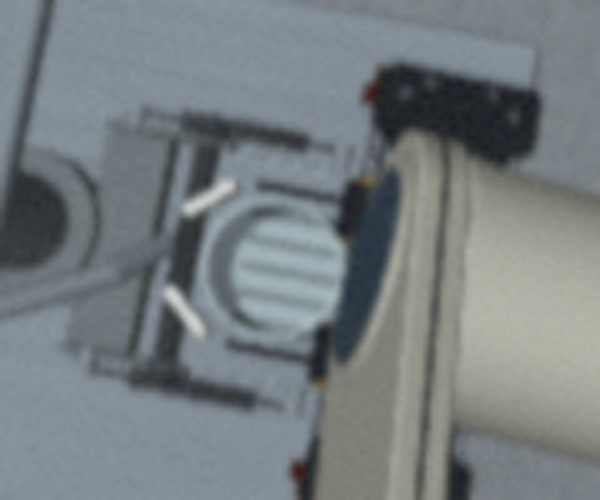

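Emit:
servo_tool(
  moves="0.0002 0.001 0 0 0 0; 0.0004 0.002 0 0 0 0; 0.0006 0.003 0 0 0 0; 0.0008 0.004 0 0 0 0; 0.001 0.005 0 0 0 0; 0.0012 0.006 0 0 0 0; 0.0014 0.007 0 0 0 0; 0.0014 0.007 0 0 0 0",
)

```text
t: 22.72
ee_pos: [504.8, 65.9, 200.0]
orientation: [-0.895, 1.442, -1.163]
ft_force: [-0.6, 0.2, -0.1]
width: 30.2
```

Emit:
servo_tool(
  moves="0.0001 0.0005 0 0 0 0; 0.0002 0.001 0 0 0 0; 0.0003 0.0015 0 0 0 0; 0.0004 0.002 0 0 0 0; 0.0004 0.002 0 0 0 0",
)

```text
t: 23.35
ee_pos: [505.2, 67.9, 200.0]
orientation: [-0.895, 1.442, -1.163]
ft_force: [-0.2, -1.1, 0.0]
width: 30.2
```

Emit:
servo_tool(
  moves="0.0001 0.0005 0 0 0 0; 0.0002 0.001 0 0 0 0; 0.0002 0.001 0 0 0 0",
)

```text
t: 23.72
ee_pos: [505.4, 68.9, 200.0]
orientation: [-0.895, 1.442, -1.163]
ft_force: [-0.1, -0.9, 0.5]
width: 29.7
```

Emit:
servo_tool(
  moves="0.0001 0.0005 0 0 0 0; 0.0002 0.001 0 0 0 0; 0.0002 0.001 0 0 0 0",
)

```text
t: 24.1
ee_pos: [505.6, 69.9, 200.0]
orientation: [-0.895, 1.442, -1.163]
ft_force: [-0.1, 0.5, -0.1]
width: 30.2
```

Emit:
servo_tool(
  moves="0.0001 0.0005 0 0 0 0; 0.0001 0.0005 0 0 0 0",
)

```text
t: 24.35
ee_pos: [505.7, 70.4, 200.0]
orientation: [-0.895, 1.442, -1.163]
ft_force: [-0.9, -0.2, 0.7]
width: 30.1
```

Emit:
servo_tool(
  moves="0.0001 0.0005 0 0 0 0; 0.0001 0.0005 0 0 0 0",
)

```text
t: 24.6
ee_pos: [505.8, 70.8, 200.0]
orientation: [-0.895, 1.442, -1.163]
ft_force: [-0.2, -1.7, 0.3]
width: 30.2
```

```bash
python3 - <<'E'
from h import *
np.set_printoptions(precision=4,suppress=True)
o=ctrl.get_obs();print(o['ee_pos'],tst(o['ee_pos']),o['width'],o['ft_force'])
d=grab('scene','s12');crop(d,'s12c',330,170,430,260,8)
t=grab('top','t12');crop(t,'t12c',230,235,310,305,8)
E
```

```text
[505.829   70.8466 199.9686] [148.8793  -0.0572 199.9686] 30.22239353154494 [-0.155  -1.7243  0.2982]
```

View pics/s12c.png

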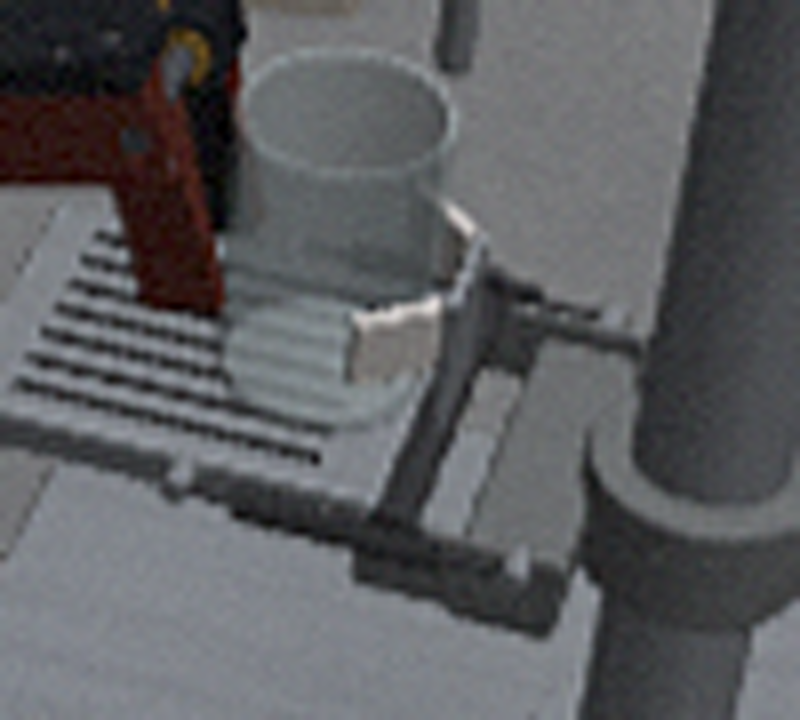

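View pics/t12c.png

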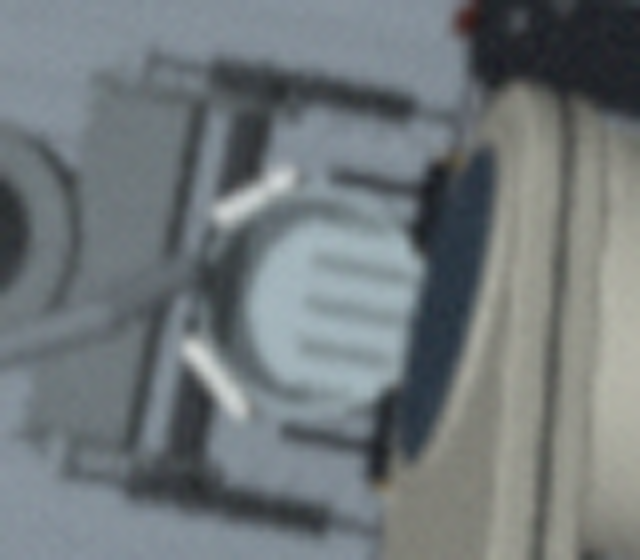

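Emit:
servo_tool(
  moves="0.0001 0.0004 0 0 0 0; 0.0001 0.0004 0 0 0 0",
)

```text
t: 24.95
ee_pos: [505.9, 71.2, 200.0]
orientation: [-0.895, 1.442, -1.163]
ft_force: [-0.6, -1.3, -0.7]
width: 30.3
```

Emit:
servo_tool(
  moves="0.0001 0.0004 0 0 0 0; 0.0001 0.0004 0 0 0 0",
)

```text
t: 25.2
ee_pos: [506.0, 71.7, 200.0]
orientation: [-0.895, 1.442, -1.163]
ft_force: [0.2, 0.6, 0.9]
width: 30.4
```

Emit:
servo_tool(
  moves="0.0001 0.0004 0 0 0 0; 0.0001 0.0004 0 0 0 0",
)

```text
t: 25.45
ee_pos: [506.1, 72.0, 200.0]
orientation: [-0.895, 1.442, -1.163]
ft_force: [-0.0, -0.8, 0.2]
width: 30.1
```

Emit:
servo_tool(
  moves="0.0001 0.0004 0 0 0 0; 0.0001 0.0004 0 0 0 0",
)

```text
t: 25.7
ee_pos: [506.2, 72.5, 200.0]
orientation: [-0.895, 1.442, -1.163]
ft_force: [-0.7, -1.0, 0.1]
width: 29.8
```

Emit:
servo_tool(
  moves="0.0001 0.0004 0 0 0 0; 0.0001 0.0004 0 0 0 0",
)

```text
t: 25.95
ee_pos: [506.3, 72.9, 200.0]
orientation: [-0.895, 1.442, -1.163]
ft_force: [-0.5, -0.9, 0.4]
width: 29.8
```

Emit:
servo_tool(
  moves="0.0001 0.0004 0 0 0 0; 0.0001 0.0004 0 0 0 0",
)

```text
t: 26.2
ee_pos: [506.4, 73.2, 200.0]
orientation: [-0.895, 1.442, -1.163]
ft_force: [-0.8, -0.0, 0.6]
width: 30.2
```

Emit:
servo_tool(
  moves="0.0001 0.0004 0 0 0 0; 0.0001 0.0004 0 0 0 0",
)

```text
t: 26.45
ee_pos: [506.5, 73.7, 200.0]
orientation: [-0.896, 1.442, -1.163]
ft_force: [0.4, -2.7, -0.2]
width: 29.8
```

Emit:
servo_tool(
  moves="0.0001 0.0004 0 0 0 0; 0.0001 0.0004 0 0 0 0",
)

```text
t: 26.7
ee_pos: [506.6, 74.0, 200.0]
orientation: [-0.895, 1.442, -1.163]
ft_force: [0.2, -0.8, -0.2]
width: 30.3
```

```bash
python3 - <<'E'
from h import *
np.set_printoptions(precision=4,suppress=True)
F=[]
for i in range(5): 
    o=ctrl.get_obs();F.append(o['ft_force'])
    d=ctrl.get_image('scene') if i<4 else None
print(np.array(F),tst(o['ee_pos']))
d=grab('scene','s13');crop(d,'s13c',330,170,430,260,8)
t=grab('top','t13');crop(t,'t13c',230,235,310,305,8)
E
```

```text
[[ 0.1793 -0.8279 -0.2374]
 [ 0.1243 -1.2667  0.3876]
 [-0.1016 -0.8153 -0.7646]
 [-0.9141 -0.5221  0.5396]
 [-0.675  -0.2744  0.2087]] [145.5984  -0.1956 199.9626]
```

View pics/s13c.png

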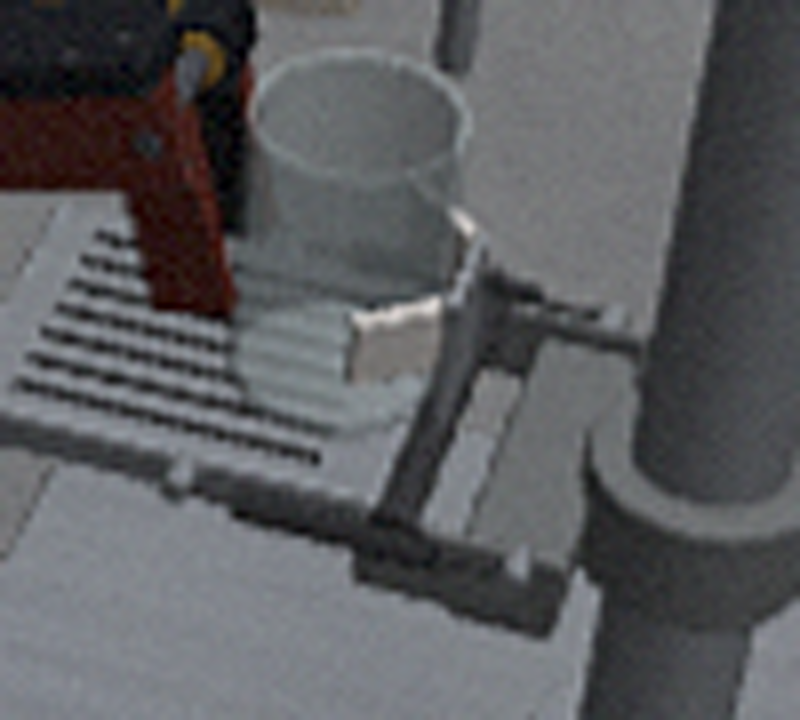

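View pics/t13c.png

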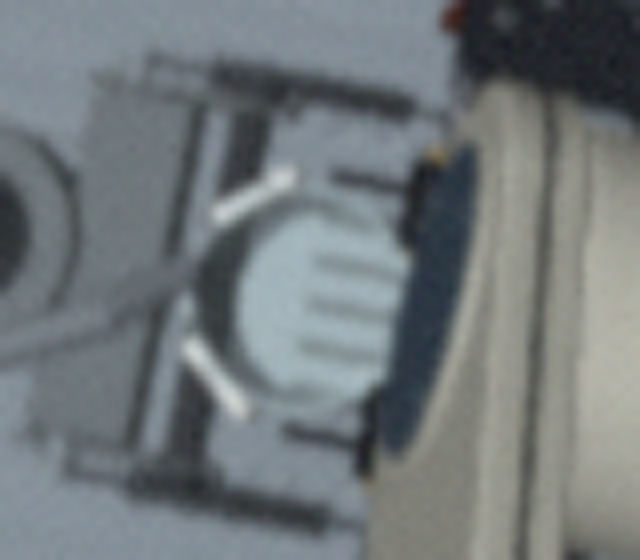

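```bash
cat > ov.py <<'E'
from h import *
import sys
def ov(tag,boxes,cands,name):
    out=[]
    a=np.linspace(0,2*np.pi,90)
    for d,b in boxes:
        im=cv2.resize(d['pixels'][b[1]:b[3],b[0]:b[2],::-1],None,fx=7,fy=7,interpolation=cv2.INTER_CUBIC)
        for (o,y),c in cands:
            for z in(154.5,244.5):
                C=wld(o,y,z);p=proj(d,np.c_[C[0]+30*np.cos(a),C[1]+30*np.sin(a),0*a+z]);cv2.polylines(im,[((p-[b[0],b[1]]+.5)*7).astype(int)],True,c,1)
        out.append(im)
    cv2.imwrite(f'pics/{name}.png',np.hstack(out))
E
python3 - <<'E'
from ov import *
s=load('s13');t=load('t13')
ov('',[(t,(245,245,300,305)),(s,(350,170,405,230))],[((105.5,0),(0,255,255)),((108.5,0),(255,0,255))],'ov13')
E
```

```text
(no output)
```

View pics/ov13.png

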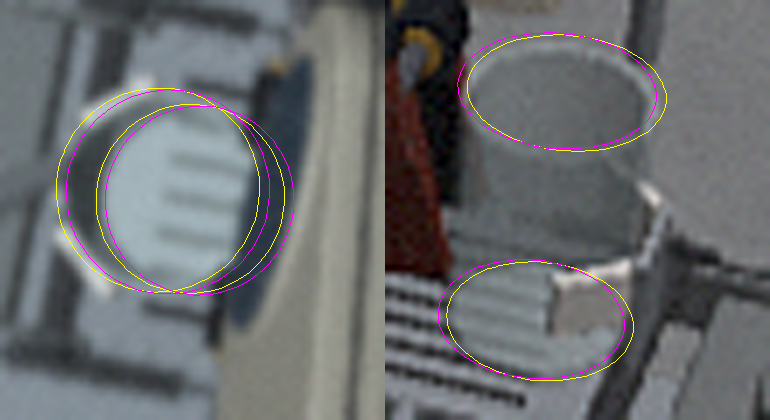

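Emit:
servo_tool(
  moves="0.0001 0.0003 0 0 0 0; 0.0001 0.0003 0 0 0 0",
)

```text
t: 27.25
ee_pos: [506.7, 74.3, 200.0]
orientation: [-0.895, 1.442, -1.163]
ft_force: [-0.7, 0.1, 0.5]
width: 29.7
```

Emit:
servo_tool(
  moves="0.0001 0.0003 0 0 0 0; 0.0001 0.0003 0 0 0 0",
)

```text
t: 27.5
ee_pos: [506.8, 74.6, 200.0]
orientation: [-0.895, 1.442, -1.163]
ft_force: [-0.1, -0.3, 0.2]
width: 30.3
```

Emit:
servo_tool(
  moves="0.0001 0.0003 0 0 0 0; 0.0001 0.0003 0 0 0 0",
)

```text
t: 27.75
ee_pos: [506.9, 74.9, 200.0]
orientation: [-0.895, 1.442, -1.163]
ft_force: [0.1, -2.0, 0.1]
width: 30.3
```

Emit:
servo_tool(
  moves="0.0001 0.0003 0 0 0 0; 0.0001 0.0003 0 0 0 0",
)

```text
t: 28.0
ee_pos: [507.1, 75.2, 200.0]
orientation: [-0.895, 1.442, -1.163]
ft_force: [-0.1, -1.7, 0.3]
width: 29.7
```

Emit:
servo_tool(
  moves="0.0001 0.0003 0 0 0 0; 0.0001 0.0003 0 0 0 0",
)

```text
t: 28.25
ee_pos: [507.2, 75.4, 200.0]
orientation: [-0.895, 1.442, -1.163]
ft_force: [0.3, -3.1, -0.4]
width: 30.1
```

Emit:
servo_tool(
  moves="0.0001 0.0003 0 0 0 0; 0.0001 0.0003 0 0 0 0",
)

```text
t: 28.5
ee_pos: [507.2, 75.6, 200.0]
orientation: [-0.896, 1.442, -1.163]
ft_force: [0.2, -5.1, -0.5]
width: 29.8
```

```bash
python3 - <<'E'
from ov import *
np.set_printoptions(precision=2,suppress=True)
o=ctrl.get_obs();print(o['ft_force'],tst(o['ee_pos']))
s=grab('scene','s14');t=grab('top','t14')
ov('',[(t,(245,245,300,305)),(s,(350,170,405,230))],[],'ov14')
E
```

```text
[ 0.22 -5.11 -0.5 ] [143.94  -0.49 199.96]
```

View pics/ov14.png

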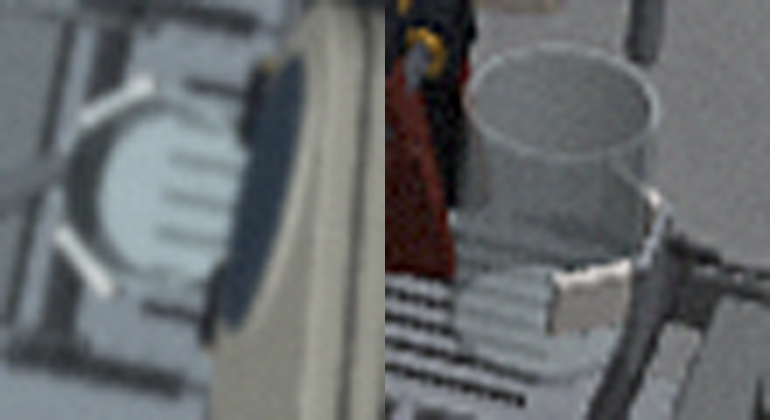

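Emit:
servo_tool(
  moves="-0.0002 -0.001 0 0 0 0; -0.0006 -0.003 0 0 0 0; -0.0016 -0.008 0 0 0 0; -0.004 -0.02 0 0 0 0; -0.008 -0.04 0 0 0 0; -0.012 -0.06 0 0 0 0; -0.016 -0.08 0.01 0 0 0; -0.02 -0.1 0.04 0 0 0",
)

```text
t: 29.6
ee_pos: [485.8, -25.2, 239.2]
orientation: [-0.897, 1.446, -1.162]
ft_force: [0.8, -0.3, -0.2]
width: 29.9
```

Emit:
servo_tool(
  moves="-0.015 -0.03 0.03 0 0 0; -0.04 -0.06 0.07 0 0 0; -0.07 -0.08 0.1 0 0 0; -0.1 -0.1 0.12 0 0 0; -0.1 -0.1 0.12 0 0 0; -0.1 -0.1 0.12 0 0 0",
)

```text
t: 30.35
ee_pos: [387.2, -124.3, 359.7]
orientation: [-0.894, 1.443, -1.164]
ft_force: [0.4, -0.5, 0.1]
width: 30.1
```

```bash
python3 - <<'E'
from ov import *
np.set_printoptions(precision=2,suppress=True)
o=ctrl.get_obs();print(o['ft_force'],o['ee_pos'],tst(o['ee_pos']),o['t'])
s=grab('scene','s15');t=grab('top','t15')
ov('',[(t,(245,245,300,305)),(s,(350,170,405,230))],[],'ov15')
ov('',[(t,(245,245,300,305)),(s,(350,170,405,230))],[((107,0),(0,255,255))],'ov15b')
a=cv2.imread('pics/ov15.png');b=cv2.imread('pics/ov15b.png');cv2.imwrite('pics/ov15.png',cv2.resize(np.vstack([a,b]),None,fx=.7,fy=.7))
E
```

```text
[ 0.37 -0.46  0.12] [ 387.17 -124.3   359.72] [363.63  77.69 359.72] 30.35
```

View pics/ov15.png

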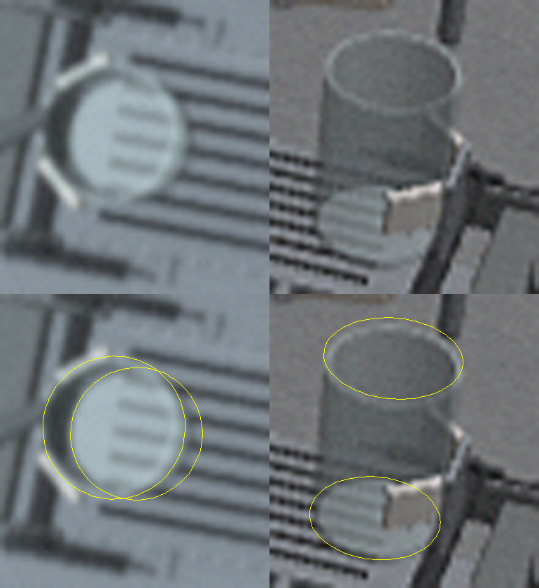

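View pics/s15.png

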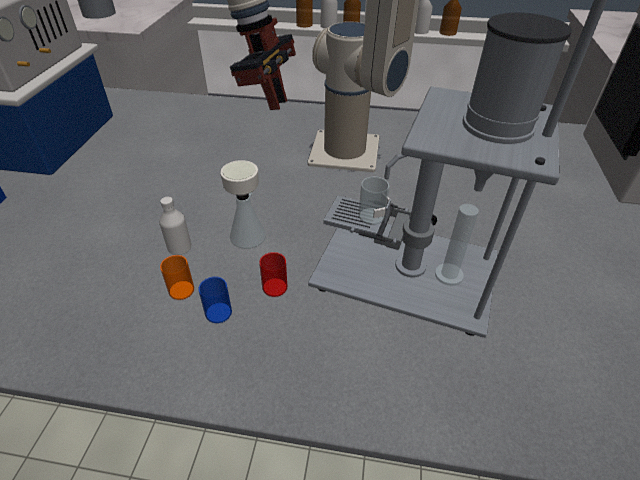

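```bash
python3 - <<'E'
from h import *
np.set_printoptions(precision=2,suppress=True)
s0=load('scene0');s=load('s15');t=load('t15')
P,uv=cloud(s,325,185,385,235);T=tst(P)
for lo in(145,165,185):
    k=(T[:,0]>lo)&(T[:,0]<lo+15)&(abs(T[:,1])<45)&(T[:,2]>100);print('rest z',lo,np.median(T[k,2]))
for n,b in dict(flask=(215,155,270,252),bottle=(155,190,195,260),cyl=(430,200,485,290)).items():
    a=s0['pixels'][b[1]:b[3],b[0]:b[2]].astype(int);c=s['pixels'][b[1]:b[3],b[0]:b[2]].astype(int);print(n,'mean abs diff',abs(a-c).mean())
o=ctrl.get_obs();print(o['qvel'])
ctrl.close_job()
E
```

```text
rest z 145 152.83042069067938
rest z 165 152.66246475264415
rest z 185 152.71423272874824
flask mean abs diff 3.2568572321149643
bottle mean abs diff 2.850595238095238
cyl mean abs diff 2.8235690235690236
[ 0.01  0.01 -0.   -0.    0.    0.  ]
the job is handed in; nothing more can be done
```

The rest is folded down and the beaker is standing on it under the spout. The job was handed in at about 30 s of the 72 s allowed. `close_job` gives no verdict, so the result below rests on my own checks.

**What I did**
- **Rest:** I pushed it down near its free edge with the closed fingertips, following its arc. The highest wrist reading was about 7.5 N, and it dropped to zero when the rest snapped down.
- **Beaker:** I took the clear beaker at scene pixel (227, 263), not the red, blue or orange ones. I set it on the outer part of the level rest with about 5 N.
- **Seating:** I opened the gripper, drew back, and slid the beaker in with the half-open fingers until the push rose from about 1 N to 5 N against the fence. Then I backed the arm well clear.

**Last checks**
- **Rest:** level to within 0.2 mm along the part measured.
- **Beaker:** upright, and both views show it lying against the two wings. My overlay of the seat lies about 1–2 mm from it; the allowance is 5 mm.
- **Other glassware:** the flask, bottle and measuring cylinder look unchanged from the first picture.

**What disagreed**
- **Where the fence was met:** it came about 3.5 mm further in than my camera estimate and an assumed 20 mm finger width predicted. The earlier look before pushing had suggested it would be met further out. I went by the measured force instead.
- **Contact with both wings:** I judged this from the pictures and from the force being nearly straight; I could not measure each wing separately.

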